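# Pack the signal cabins and tank wagons into the lidded stock bin

### The arm

A 6-joint arm with a two-finger parallel gripper is mounted at the origin on the work surface. World frame = base frame: x ahead of the robot, y to its left, z up, the work surface at z = 0. Lengths are in mm, angles in degrees, forces in N, time in s.
With the tool pointing down it reaches from about 325 to 775 mm from the base axis. Payload 9.3 kg.
Tool frame: the origin (TCP) lies on the centre line of the jaws, within the pads' length; the fingertips stand 8 mm ahead of it and the grasp point (between the pads) lies 11 mm behind it (robot.tips_ahead is the distance from the TCP to the fingertips, in mm); x points along the fingers, z is the direction in which the jaws open and shut, and the axes are right-handed (so a half turn about x gives the same grasp; the last joint's range is limited). The gripper opens to 85 mm and grips with 20 to 120 N. Pads are 22 mm wide; open, the fingers measure 114 mm over their backs; the gripper's body (76 mm by 85 mm) begins 54 mm behind the grasp point. The pads swing forward as they close: fully open they stand 13 mm farther back than shut.
Start: joints at [-76.352, 14.817, 1.232, 76.415, 0, 81.257], TCP at [209.504, -508.532, 239.279] pointing down, gripper open.
Joint ranges: [-174.27, 174.27], [-52.1, 104.24], [-59.71, 78.15], [-110.17, 111.67], [-87.03, 83.33], [-180, 180]. Speed limits (degrees/s): [127.2, 127.2, 159.86, 180, 180, 180].

### API

Orientations are given as a 3x3 rotation matrix whose columns are the frame's x, y, z axes.
In Python, from bench import robot, vision gives the robot as it stands. The module is installed in compiled form; this text tells all that it offers.
- The arm moves only by the shell command python3 -m crank 'ROWS'. ROWS is JSON, one flat list of numbers, 7 for each row, row after row: the shift along the tool's x, y, z in m, then the turn, a rotation vector about the tool's x, y, z in rad, then the gripper's target within -1 to 1 (shut at 1, half-way at 0, fully open at -1). A call has 1 to 20 rows; each row shifts and turns the commanded pose from where the row before left it, along the tool's axes as they then stand; what a row does not reach is not made up. A row lasts 1/12 s, in which the tool goes at most 41.7 mm and 7.16 degrees, less where a joint would pass 70% of its speed; a pose out of reach is approached as far as the arm can. A call with a gripper value outside its range is refused whole. The fingers move at their own pace and stop on an object; the grip force is fixed at half the most. Time passes only in rows, so rows that do not move let the fingers close. It gives the time, the measured TCP pose, the force and the opening at its end, in the units of the state.
- robot.read_state(): the state, without advancing time (a new reading comes with each control period).
- vision.snapshot(name): name is "side" or "top"; returns (picture, depth): 480x640x3 uint8, blue, green, red; 480x640 float32, mm along the optical axis (not along the pixel's ray), 0 where there is no reading.
- vision.camera_info(name): a dict with "K" (3x3 intrinsics, pixels), "R" (3x3) and "t" (3): a world point X has camera coordinates R X + t. Camera axes: x right, y down, z forward; pixel columns grow to the right and rows downward; lengths in mm; the calibration is good to about 2 mm. A picture is of the moment at which its call begins. camera_info takes no time and is no camera call.
- robot.finish_job(): hands the job in, once; it reports no verdict.
The state is a dict: "t": time; "joints": joint angles; "joint_vel": joint speeds; "tau": joint torques, N m; "tool_pos": TCP position; "ee_rot": TCP orientation; "ft_force": force on the tool from outside, world axes, zero at the start; "moment": the same for the moment, N m; "width": finger opening in mm.
Only numpy, scipy, OpenCV 4.12 (cv2) and the standard library are available. Lean on these libraries where they do the work, as an engineer would, in place of code of your own. Each camera call takes 0.05 s, during which the arm holds its last target.

### The job

Pack the loose pieces on the upper tier into the wooden stock bin: lift its lid past the sprung stay and let it down so that it stays propped open, stand every white signal cabin upright in the back compartment (the one by the hinge), and only when all the cabins are in, set the silver tank wagons on their wheels in the front compartment. Set the ceramic cabins down rather than dropping them, and leave the black engine where it is. Last, push the stay's trip bar back so that the lid comes down and is fully shut over everything.

Things in the scene. Friction and masses are not known exactly. Their poses are not given: they have to be found in the camera images.
- bin: plywood stock bin screwed to the board, 214 mm (its x) by 310 mm (its y) outside, walls 84 mm high and 6 mm thick, floor 6 mm thick, shut by a white hinged lid. Origin under its floor; x points from its front to its hinge side, z up. Inside, x = -107 to +95 and y = -149 to +149 mm; a 4 mm cross wall, 51 mm high, at x = -3 mm parts front and back compartments
- back_bay (a point): centre of the floor of the bin's back compartment, for cabins: 96 mm along the bin's x, 298 mm along y, axes as the bin. The open lid stands behind it, its hinge 68 mm behind this point: there is more room for the gripper towards the cross wall, and away from the stay at the -y end, which a bump would trip
- front_bay (a point): centre of the floor of the bin's front compartment, for wagons: 102 mm along the bin's x, 298 mm along y, axes as the bin
- lid (a joint): angle of the lid, rad: 0 shut, about 1.47 resting on the stay, 1.54 upper stop. 0.35 kg; it sinks shut by itself, slowed by a damper, unless it rests on the stay. Going up, from about 1.3 rad a pin on the lid's -y edge pushes the stay back; above about 1.48 rad the stay springs forward under the pin, and the lid, lowered a little, rests on it, 6 degrees short of vertical
- lid_handle (a point): centre of the lid's handle: a round steel bar 12 mm thick, 100 mm long, parallel to the bin's y, 32 mm beyond the front edge of the lid (26 mm clear between them), 262 mm from the hinge axis; free above and below with the lid shut. A bar pinched from above, across its thickness, turns between the fingers as the lid swings
- lid_hinge (a point): middle of the lid's hinge axis, which runs along the bin's y, 115 mm behind the bin's origin and 88 mm above the board. The lid is 8 mm thick, 310 mm wide, 230 mm from hinge to front edge; opening swings its front edge up and back
- stay (a joint): angle of the stay, rad: 0 at its forward stop, held there by a spring; grows as it is pushed back towards the hinge, up to 0.5. With the lid propped, pushing the stay back more than about 0.1 rad takes its tip from under the lid's pin and the lid sinks shut in front of it in some 5 s; that takes 2 to 4 N at the trip bar
- stay_pivot (a point): pivot (axis along the bin's y) of the stay, an aluminium bar 196 mm long, 14 by 8 mm, just outside the bin's -y wall (8 mm off). It leans 35 degrees back from vertical towards the hinge, its tip 213 mm above the board, and stands so whether the lid is shut or open
- trip_bar (a point): point near the outer end of the stay's trip bar: a round black bar 12 mm thick that stands out 103 mm from the stay along the bin's -y (its end lies 22 mm beyond this point), 100 mm up the stay from the pivot. Push it from its front side towards the bin's +x; a gripper centred at this point or farther out is clear of the falling lid and its pin
- cabin0_mid (a point): centre, half-way up (37 mm above its foot), of a white ceramic signal cabin, a tower 40 mm by 40 mm and 74 mm high with flat walls up to 60 mm (eaves 43 mm) and a stepped roof, 0.16 kg; its sides lie along its x and y. May be absent (None)
- cabin1_mid (a point): centre, half-way up (37 mm above its foot), of a white ceramic signal cabin, a tower 40 mm by 40 mm and 74 mm high with flat walls up to 60 mm (eaves 43 mm) and a stepped roof, 0.16 kg; its sides lie along its x and y. May be absent (None)
- cabin2_mid (a point): centre, half-way up (37 mm above its foot), of a white ceramic signal cabin, a tower 40 mm by 40 mm and 74 mm high with flat walls up to 60 mm (eaves 43 mm) and a stepped roof, 0.16 kg; its sides lie along its x and y. May be absent (None)
- wagon0_mid (a point): centre (22 mm above its wheels' foot) of a silver tank wagon, 80 mm long (its x), 32 mm wide across the round tank, 44 mm high; the tank's axis is 27 mm above the foot, 0.14 kg. It does not roll
- wagon1_mid (a point): centre (22 mm above its wheels' foot) of a silver tank wagon, 80 mm long (its x), 32 mm wide across the round tank, 44 mm high; the tank's axis is 27 mm above the foot, 0.14 kg. It does not roll
- engine: black plastic steam engine, 160 mm long (its x), 40 mm wide, 70 mm high, origin at its foot: a bystander, not to be moved
Things that resemble listed ones, but are neither listed nor needed, are in the scene too. What is shaped like the part that bears wagon1_mid but pink is not meant. Leave any blue look-alike of the part that bears wagon0_mid alone.

How it is judged:
By the outcome, as a careful person would: the job done as asked, in the order asked, and still so for the second after the job is handed in, with the robot touching nothing.
Of cabin0, cabin1, cabin2 only 2 to 3 are there at a start; the rules pass over those that are not, and their reading is None.
At some moment in a run one of wagon0, wagon1 may be knocked a few centimetres aside while the robot is not near it.
It also fails if it takes over 210 s, if anything falls off the work surface, if the arm or the gripper's body presses on something with over 40 N, if the wrist force passes 120 N, or if a joint passes its speed limit or range.

## Working session

There is one attempt and no reset: what is moved stays moved. The work goes in short steps, Python scripts to look and compute and a shell command to move; the robot and the scene stay as the last step left them, time stands still between calls to the robot, and variables do not carry over. Pictures are saved under pics/ and viewed, and the job is handed in when it is done.

```bash
mkdir -p pics; ls; python3 - <<'E'
from bench import robot, vision
import cv2, numpy as np
s=robot.read_state()
for k,v in s.items(): print(k,np.round(v,3).tolist())
for n in("side","top"):
    p,d=vision.snapshot(n); cv2.imwrite(f"pics/{n}0.png",p); np.save(f"{n}0_d.npy",d)
    c=vision.camera_info(n); print(n,{k:np.round(v,3).tolist() for k,v in c.items()})
E
```

```text
pics
t 0.0
joints [-76.352, 14.852, 1.188, 76.415, 0.0, 81.257]
joint_vel [-0.084, 0.006, -0.013, -0.013, 0.001, 0.063]
tau [0.0, -55.564, 34.453, 0.014, -0.0, -0.0]
tool_pos [209.443, -508.262, 238.642]
ee_rot [[-0.0, 0.925, 0.381], [0.001, 0.381, -0.925], [-1.0, 0.0, -0.001]]
ft_force [-0.071, 0.574, -0.401]
moment [-0.023, 0.0, -0.009]
width 85.344
side {'K': [[545.618, 0.0, 327.591], [0.0, 545.618, 250.814], [0.0, 0.0, 1.0]], 'R': [[-0.98, -0.197, 0.02], [-0.145, 0.644, -0.751], [0.135, -0.739, -0.66]], 't': [542.635, 215.399, 1114.56]}
top {'K': [[473.627, 0.0, 322.452], [0.0, 473.627, 251.846], [0.0, 0.0, 1.0]], 'R': [[-0.012, -1.0, 0.02], [-0.985, 0.008, -0.173], [0.173, -0.021, -0.985]], 't': [-82.021, 567.413, 990.091]}
```

View pics/side0.png

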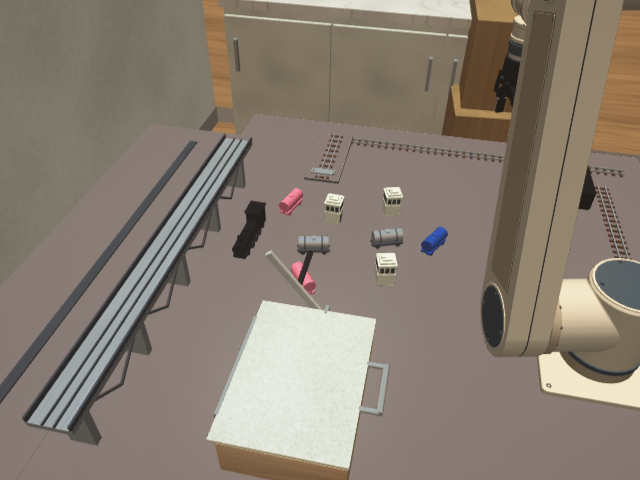

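View pics/top0.png

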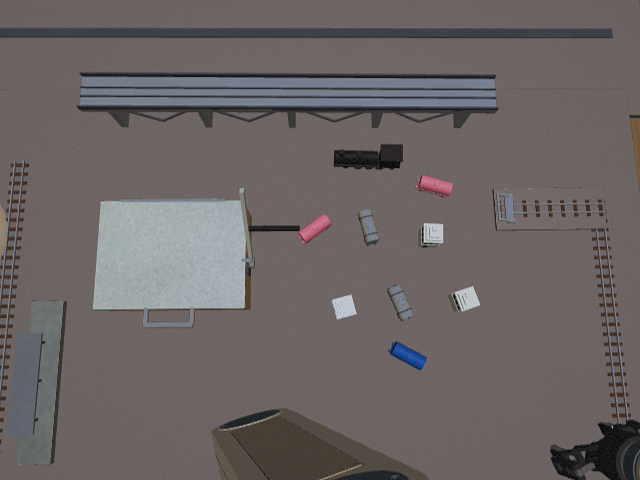

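The side view shows three white cabins at (334,208), (393,201), (386,268). The silver wagons are at (313,243) and (387,237). The look-alikes are pink wagons at (291,201) and (303,277) and a blue wagon at (434,240). The engine is at (250,230), and the bin is shut with its handle at (375,388). In the top view the cabins are at (432,234), (466,299), (344,307), the silver wagons at (369,226), (400,302), and the trip bar ends near pink (314,229).

```bash
cat > h.py <<'E'
from bench import robot, vision
import cv2, numpy as np, itertools
def snap(n,save=None):
    p,d=vision.snapshot(n)
    if save: cv2.imwrite(f"pics/{save}.png",p)
    return p,d,cloud(n,d)
def cloud(n,d):
    c=vision.camera_info(n); K,R,t=[np.array(c[k],float) for k in("K","R","t")]
    v,u=np.mgrid[0:480,0:640]
    X=np.stack([(u-K[0,2])/K[0,0]*d,(v-K[1,2])/K[1,1]*d,d],-1)
    W=(X-t)@R
    W[d<=0]=np.nan
    return W
def proj(n,X):
    c=vision.camera_info(n); K,R,t=[np.array(c[k],float) for k in("K","R","t")]
    q=R@np.asarray(X,float)+t; return (K@q/q[2])[:2]
E
python3 - <<'E'
from h import *
p,d,W=snap("top"); ps,ds,Ws=snap("side")
hs=cv2.cvtColor(p,cv2.COLOR_BGR2HSV)
# board height
for (u,v) in [(280,150),(450,260),(330,270),(420,400),(550,290),(180,340),(300,400),(500,150),(620,400)]:
    print((u,v),W[v,u].round(1))
for (u,v) in [(200,330),(350,230),(460,280),(450,350),(300,170)]:
    print("side",(u,v),Ws[v,u].round(1))
for nm,PW in(("top",W),("side",Ws)):
    pass
for nm,(u,v) in dict(c_a=(432,234),c_b=(466,299),c_c=(344,307),w_a=(369,226),w_b=(400,302),blue=(408,355),pink=(435,186),pink2=(314,229),eng=(370,158),engcab=(391,155)).items():
    w=W[v-25:v+26,u-25:u+26].reshape(-1,3); print(nm,W[v,u].round(1), np.nanmax(w[:,2]).round(1))
for nm,(u,v) in dict(c1=(334,202),c2=(393,195),c3=(386,260),w1=(313,240),w2=(387,234)).items(): print("side",nm,Ws[v,u].round(1))
for nm,(u,v) in dict(lidTL=(103,203),lidTR=(240,203),lidBL=(97,306),lidBR=(241,306),h1=(147,325),h2=(190,325),hm=(168,324),trip=(297,229),trip2=(260,229)).items(): print(nm,W[v,u].round(1))
E
```

```text
(280, 150) [822.8   9.7   1.6]
(450, 260) [ 553.4 -382.4    2.8]
(330, 270) [ 533.3 -105.7   -1.5]
(420, 400) [ 243.9 -298.7    0.7]
(550, 290) [ 482.4 -610.8   -2. ]
(180, 340) [379.5 229.6   0. ]
(300, 400) [247.6 -36.    0.8]
(500, 150) [ 821.4 -520.4    0. ]
(620, 400) [ 2.375e+02 -7.424e+02  6.000e-01]
side (200, 330) [805.4 105.5   0.9]
side (350, 230) [ 553.3 -291.7    1.1]
side (460, 280) [ 272.  -164.2    3. ]
side (450, 350) [288.3  46.9   0.9]
side (300, 170) [ 745.9 -542.8   -3.5]
c_a [ 600.  -325.7   72.9] 77.7
c_b [ 458.5 -391.5   71.1] 77.6
c_c [ 444.2 -131.2   73.1] 78.9
w_a [ 624.9 -192.3   46.7] 48.1
w_b [ 455.5 -255.5   43.2] 49.3
blue [ 342.5 -267.9   44.6] 50.0
pink [ 719.4 -347.3   38.9] 47.6
pink2 [619.6 -69.6  43.4] 144.6
eng [ 784.1 -199.1   47.3] 75.0
engcab [ 782.7 -243.8   68.8] 75.0
side c1 [ 601.2 -313.4   66.8]
side c2 [ 458.3 -383.1   62.9]
side c3 [ 446.3 -122.9   68. ]
side w1 [ 627.1 -184.5   42.1]
side w2 [ 456.3 -250.5   38.7]
lidTL [668.2 378.1  93.1]
lidTR [665.8  87.8  95.3]
lidBL [450.4 375.1  94. ]
lidBR [447.5  82.4  90.9]
h1 [410.9 272.3  92.3]
h2 [409.9 184.5  94.9]
hm [412.4 228.8  96. ]
trip [597.9 -34.9 140.9]
trip2 [598.7  39.7 139.5]
```

```bash
cat >> h.py <<'E'
def seg(p,W,ctr,r,zlo,zhi):
    x=np.linalg.norm(W[...,:2]-np.array(ctr),axis=-1)
    with np.errstate(invalid='ignore'): m=(x<r)&(W[...,2]>zlo)&(W[...,2]<zhi)
    return W[m]
def rect(P):
    (cx,cy),(w,h),a=cv2.minAreaRect(P[:,:2].astype(np.float32))
    return np.round([cx,cy,w,h,a],1).tolist()
def objs(tag=None):
    out={}
    for n in("top","side"):
        p,d,W=snap(n,tag and f"{n}_{tag}"); out[n]=(p,d,W)
    return out
E
python3 - <<'E'
from h import *
o=objs()
for n,(p,d,W) in o.items():
    print(n)
    for nm,c,lo,hi in [("ca",(600,-325),55,85),("cb",(458,-388),55,85),("cc",(445,-128),55,85),("wa",(626,-190),15,60),("wb",(456,-253),15,60)]:
        P=seg(p,W,c,60 if nm[0]=='w' else 42,lo,hi)
        print(nm,len(P),rect(P),"z%",np.percentile(P[:,2],[5,50,95]).round(1))
    P=W[np.nan_to_num((W[...,2]>80)&(W[...,2]<105)&(W[...,0]>425)&(W[...,0]<720)&(W[...,1]>60)&(W[...,1]<400))>0]
    print("lid",len(P),rect(P),np.median(P[:,2]))
    A=np.c_[P,np.ones(len(P))]
    P=W[np.nan_to_num((W[...,2]>70)&(W[...,2]<110)&(W[...,0]>400)&(W[...,0]<419)&(W[...,1]>150)&(W[...,1]<310))>0]
    print("handle",len(P),rect(P),P.mean(0).round(1),np.percentile(P[:,2],95))
    P=W[np.nan_to_num((W[...,2]>105)&(W[...,2]<160)&(W[...,0]>570)&(W[...,0]<630)&(W[...,1]>-70)&(W[...,1]<45))>0]
    print("trip",len(P),rect(P),P.mean(0).round(1),P[:,1].min(),np.percentile(P[:,2],95))
    P=W[np.nan_to_num((W[...,2]>150)&(W[...,2]<240)&(W[...,0]>500)&(W[...,0]<760)&(W[...,1]>30)&(W[...,1]<90))>0]
    print("stay",len(P),P.min(0).round(1),P.max(0).round(1))
E
```

```text
top
ca 389 [605.8, -330.2, 42.7, 43.6, 87.3] z% [59.9 67.1 74.3]
cb 414 [461.2, -396.7, 43.0, 44.2, 17.5] z% [59.9 66.5 73.7]
cc 413 [446.7, -131.6, 42.9, 42.9, 14.5] z% [59.9 67.  73.5]
wa 470 [627.9, -192.9, 76.8, 32.4, 13.7] z% [28.7 41.  46. ]
wb 486 [457.3, -257.8, 76.1, 32.3, 21.5] z% [31.3 41.3 45.9]
lid 16369 [553.5, 224.6, 323.8, 257.3, 89.8] 92.4454474092331
handle 298 [412.6, 230.3, 102.3, 12.2, 89.7] [412.8 229.   93.2] 96.31637954806418
trip 252 [601.9, 2.4, 82.8, 11.7, 89.7] [601.5   2.4 139.6] -39.01502693379049 142.93944156403154
stay 195 [600.5  63.  150.6] [663.1  71.8 221.5]
side
ca 205 [605.1, -330.2, 46.9, 43.3, 86.7] z% [57.6 65.6 73.7]
cb 203 [461.0, -398.5, 43.2, 51.3, 16.4] z% [56.3 65.9 73.3]
cc 282 [446.0, -130.3, 43.6, 45.2, 13.3] z% [58.6 66.  73.4]
wa 399 [627.9, -187.8, 73.0, 28.2, 13.1] z% [19.7 37.8 45.2]
wb 403 [456.6, -256.3, 73.1, 35.7, 19.5] z% [20.1 37.1 45.2]
lid 20562 [553.5, 223.8, 256.8, 325.7, 0.2] 92.2992405388319
handle 367 [413.0, 231.4, 103.3, 12.0, 90.0] [412.9 235.3  92.7] 95.99658997897875
trip 170 [601.9, 2.0, 12.3, 85.4, 0.1] [601.    3.6 139.3] -40.70662050058899 142.22621416173075
stay 339 [602.9  60.5 150.1] [662.9  74.3 217.6]
```

```bash
python3 - <<'E'
import cv2
a=cv2.imread("pics/top0.png")[140:380,300:500]; cv2.imwrite("pics/crop_top.png",cv2.resize(a,None,fx=3,fy=2.5,interpolation=cv2.INTER_CUBIC))
a=cv2.imread("pics/side0.png")[180:300,225:455]; cv2.imwrite("pics/crop_side.png",cv2.resize(a,None,fx=3.4,fy=3.4,interpolation=cv2.INTER_CUBIC))
E
```

```text
(no output)
```

View pics/crop_side.png

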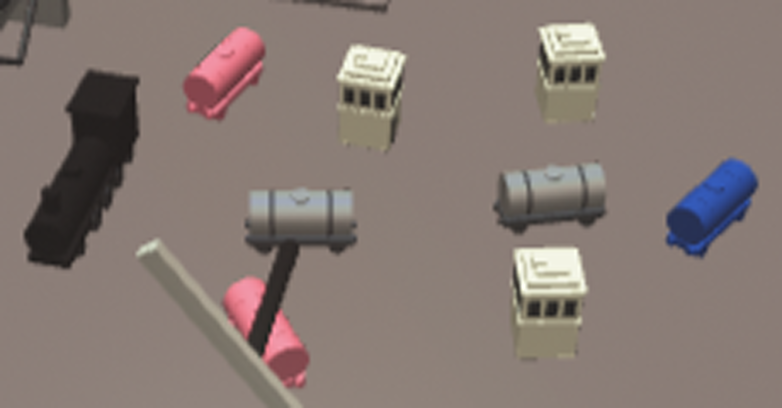

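The close crop confirms three upright ivory cabins and two silver wagons standing on their wheels. The pink and blue ones and the engine are clearly distinct. The handle is at about (413, 230.5, 89) and the bin's yaw is about 0. First I turn the tool so its z points along world +x.

```bash
python3 -m crank '[-0.006,0,0,-0.118,0,0,0.4,-0.006,0,0,-0.118,0,0,0.4,-0.006,0,0,-0.118,0,0,0.4,-0.006,0,0,-0.118,0,0,0.4,-0.006,0,0,-0.118,0,0,0.4,-0.006,0,0,-0.118,0,0,0.4,-0.006,0,0,-0.118,0,0,0.4,-0.006,0,0,-0.118,0,0,0.4,-0.006,0,0,-0.118,0,0,0.4,-0.006,0,0,-0.118,0,0,0.4]'; python3 - <<'E'
from h import *
s=robot.read_state(); print(s['joints'].round(1) if hasattr(s['joints'],'round') else s['joints'], np.round(s['ee_rot'],3).tolist())
E
```

```text
t: 1.13
tool_pos: [209.5, -508.5, 299.5]
ee_rot: [[-0.0, -0.006, 1.0], [0.0, 1.0, 0.006], [-1.0, 0.0, -0.0]]
ft_force: [0.5, 0.4, -0.3]
width: 25.5
[-76.4  14.3   9.2  84.9  -0.   13.3] [[-0.0, -0.006, 1.0], [0.0, 1.0, 0.006], [-1.0, 0.0, -0.0]]
```

```bash
python3 -m crank '[0,0.03,0.025,0,0,0,0.4,0,0.03,0.025,0,0,0,0.4,0,0.03,0.025,0,0,0,0.4,0,0.03,0.025,0,0,0,0.4,0,0.03,0.025,0,0,0,0.4,0,0.03,0.025,0,0,0,0.4,0,0.03,0.025,0,0,0,0.4,0,0.03,0.025,0,0,0,0.4,0,0.03,0.025,0,0,0,0.4,0,0.03,0.025,0,0,0,0.4,0,0.03,0.025,0,0,0,0.4,0,0.03,0.025,0,0,0,0.4]'; python3 -m crank '[0,0.032,0,0,0,0,0.4,0,0.032,0,0,0,0,0.4,0,0.032,0,0,0,0,0.4,0,0.032,0,0,0,0,0.4,0,0.032,0,0,0,0,0.4,0,0.032,0,0,0,0,0.4,0.015,0.032,-0.016,0,0,0,0.4,0.015,0.032,-0.016,0,0,0,0.4,0.015,0.032,-0.016,0,0,0,0.4,0.015,0.032,-0.016,0,0,0,0.4,0.015,0.032,-0.016,0,0,0,0.4,0.015,0.027,-0.016,0,0,0,0.4,0,0,0,0,0,0,0.4]'
```

```text
t: 2.13
tool_pos: [510.4, -146.7, 299.5]
ee_rot: [[0.0, -0.0, 1.0], [-0.0, 1.0, 0.0], [-1.0, -0.0, 0.0]]
ft_force: [0.8, -0.7, 0.8]
width: 25.7
t: 3.22
tool_pos: [409.7, 233.6, 206.9]
ee_rot: [[-0.004, -0.004, 1.0], [-0.0, 1.0, 0.004], [-1.0, -0.0, -0.004]]
ft_force: [-0.8, 0.3, -0.3]
width: 25.4
```

```bash
python3 -m crank '[0.02,-0.003,0.003,0,0,0,0.4,0.02,0,0,0,0,0,0.4,0.02,0,0,0,0,0,0.4,0.02,0,0,0,0,0,0.4,0,0,0,0,0,0,0.4]'; python3 - <<'E'
from h import *
o=objs("hand1")
p=o["side"][0][300:460,280:480]; cv2.imwrite("pics/hand1c.png",cv2.resize(p,None,fx=3.5,fy=3.5))
E
```

```text
t: 3.63
tool_pos: [415.1, 226.7, 126.4]
ee_rot: [[-0.005, 0.0, 1.0], [-0.002, 1.0, -0.0], [-1.0, -0.002, -0.005]]
ft_force: [-0.0, -1.2, 0.1]
width: 25.3
```

View pics/hand1c.png

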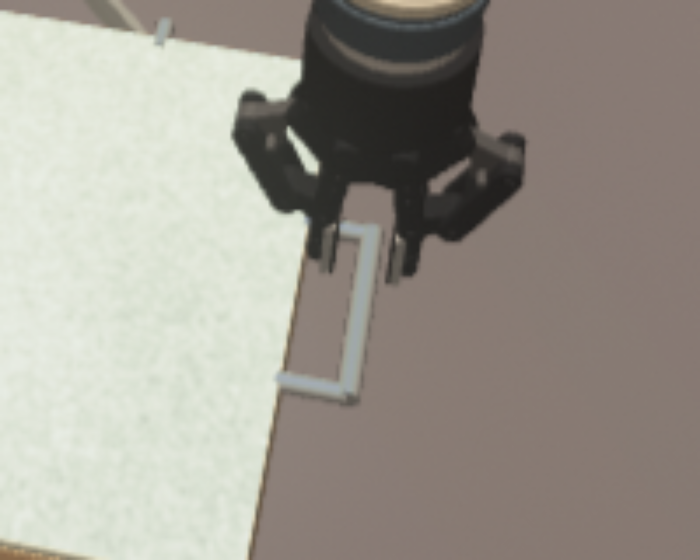

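The side view shows the fingers straddling the bar (crop about (365,250)), clear of the lid's edge. I descend and pinch.

```bash
python3 -m crank '[0.013,0.003,-0.002,0,0,0,0.4,0.013,0,0,0,0,0,0.4,0.012,0,0,0,0,0,0.4,0,0,0,0,0,0,0.4,0,0,0,0,0,0,0.4,0,0,0,0,0,0,1,0,0,0,0,0,0,1,0,0,0,0,0,0,1,0,0,0,0,0,0,1,0,0,0,0,0,0,1]'
```

```text
t: 4.57
tool_pos: [413.1, 230.6, 92.7]
ee_rot: [[-0.002, -0.0, 1.0], [0.001, 1.0, 0.0], [-1.0, 0.001, -0.002]]
ft_force: [-9.6, 0.5, 10.7]
width: 9.4
```

```bash
python3 -m crank '[0,0,0,0,0,0,0.4,0,0,0,0,0,0,0.4,0,0,0,0,0,0,0.4,0,0,0,0,0,0,0.4]'; python3 - <<'E'
from h import *
print(robot.tips_ahead)
o=objs("hand2")
p=o["side"][0][300:460,280:480]; cv2.imwrite("pics/hand2c.png",cv2.resize(p,None,fx=3.5,fy=3.5))
E
```

```text
t: 4.9
tool_pos: [415.0, 230.6, 91.8]
ee_rot: [[0.001, 0.0, 1.0], [0.0, 1.0, -0.0], [-1.0, 0.0, 0.001]]
ft_force: [0.3, -0.8, -0.5]
width: 25.7
8.0
```

View pics/hand2c.png

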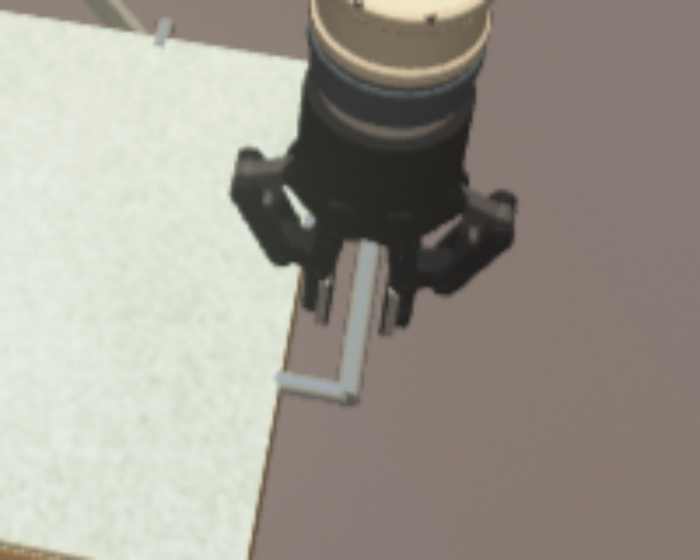

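```bash
python3 -m crank '[0.007,0,-0.002,0,0,0,0.4,0,0,0,0,0,0,0.4,0,0,0,0,0,0,0.4,0,0,0,0,0,0,1,0,0,0,0,0,0,1,0,0,0,0,0,0,1,0,0,0,0,0,0,1]'
```

```text
t: 5.58
tool_pos: [412.9, 230.5, 84.4]
ee_rot: [[0.001, 0.0, 1.0], [-0.0, 1.0, -0.0], [-1.0, -0.0, 0.001]]
ft_force: [3.6, -0.9, -0.7]
width: 9.5
```

```bash
python3 -c "
import numpy as np
t=np.linspace(0,1.5,21);x=-.262*np.cos(t);z=.262*np.sin(t)
for i in range(20):print(i,round(-(z[i+1]-z[i]),4),round(x[i+1]-x[i],4))"
```

```text
0 -0.0196 0.0007
1 -0.0195 0.0022
2 -0.0193 0.0037
3 -0.019 0.0051
4 -0.0185 0.0065
5 -0.018 0.0079
6 -0.0174 0.0092
7 -0.0166 0.0105
8 -0.0158 0.0117
9 -0.0149 0.0128
10 -0.0139 0.0139
11 -0.0128 0.0149
12 -0.0116 0.0158
13 -0.0104 0.0167
14 -0.0091 0.0174
15 -0.0078 0.018
16 -0.0064 0.0186
17 -0.005 0.019
18 -0.0036 0.0193
19 -0.0021 0.0195
```

```bash
python3 -m crank '[-0.0098,0,0.0004,0,0,0,1,-0.0098,0,0.0004,0,0,0,1,-0.0098,0,0.0011,0,0,0,1,-0.0098,0,0.0011,0,0,0,1,-0.0097,0,0.0018,0,0,0,1,-0.0097,0,0.0018,0,0,0,1,-0.0095,0,0.0026,0,0,0,1,-0.0095,0,0.0026,0,0,0,1]'
```

```text
t: 6.25
tool_pos: [424.2, 230.4, 162.1]
ee_rot: [[-0.001, 0.0, 1.0], [-0.0, 1.0, -0.0], [-1.0, -0.0, -0.001]]
ft_force: [1.8, -1.1, -2.2]
width: 9.5
```

```bash
python3 -m crank '[-0.0185,0,0.0065,0,0,0,1,-0.018,0,0.0079,0,0,0,1,-0.0174,0,0.0092,0,0,0,1,-0.0166,0,0.0105,0,0,0,1,-0.0158,0,0.0117,0,0,0,1,-0.0149,0,0.0128,0,0,0,1,-0.0139,0,0.0139,0,0,0,1,-0.0128,0,0.0149,0,0,0,1,-0.0116,0,0.0158,0,0,0,1,0,0,0,0,0,0,1]'
```

```text
t: 7.08
tool_pos: [527.5, 230.3, 304.8]
ee_rot: [[0.001, 0.0, 1.0], [0.001, 1.0, -0.0], [-1.0, 0.001, 0.001]]
ft_force: [-16.5, -3.4, 21.4]
width: 9.6
```

```bash
python3 - <<'E'
from h import *
print(robot.read_state()['ft_force'])
o=objs("lift1")
p=o["side"][0][180:400,220:480]; cv2.imwrite("pics/lift1c.png",cv2.resize(p,None,fx=3,fy=2.7))
E
```

```text
[-16.50739547  -3.36827828  21.35133381]
```

View pics/lift1c.png

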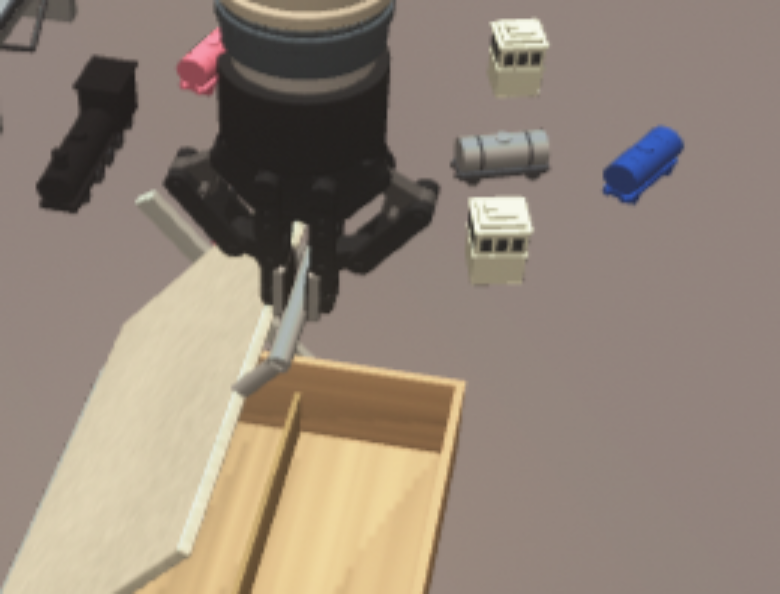

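```bash
python3 -m crank '[-0.004,0,-0.002,0,0,0,1,0,0,0,0,0,0,1]'
```

```text
t: 7.35
tool_pos: [526.2, 230.3, 304.4]
ee_rot: [[-0.0, 0.0, 1.0], [-0.001, 1.0, -0.0], [-1.0, -0.001, -0.0]]
ft_force: [5.4, -0.3, -9.5]
width: 9.2
```

```bash
python3 -c "
import numpy as np
P=np.array([[412.9,84.4],[424.2,162.1],[526.5,304.2]])
A=np.c_[2*P,np.ones(3)];s=np.linalg.solve(A,(P**2).sum(1));print(s[:2],np.sqrt(s[2]+(s[:2]**2).sum()))
from scipy.optimize import fsolve
f=lambda c:[np.hypot(*(P[0]-c))-262,np.hypot(*(P[2]-c))-262];print(fsolve(f,[675,86]))
c=fsolve(f,[675,86]);print(np.hypot(*(P[1]-c)), np.arctan2(P[2,1]-c[1],c[0]-P[2,0]))
x=np.array([675,84.4]);
"
```

```text
[681.03093341  85.0770972 ] 268.1317883277838
[674.87155719  88.26046908]
261.32069553183874 0.9687822050246452
```

```bash
python3 -c "
import numpy as np
t=np.linspace(.969,1.529,15);x=-.262*np.cos(t);z=.262*np.sin(t)
for i in range(14):print(round(t[i+1],3),round(-(z[i+1]-z[i]),4),round(x[i+1]-x[i],4),round(674.9+1000*x[i+1],1),round(88.3+1000*z[i+1],1))"
```

```text
1.009 -0.0058 0.0088 535.3 310.0
1.049 -0.0054 0.009 544.3 315.4
1.089 -0.005 0.0092 553.5 320.5
1.129 -0.0047 0.0094 562.9 325.1
1.169 -0.0043 0.0096 572.4 329.4
1.209 -0.0039 0.0097 582.2 333.3
1.249 -0.0035 0.0099 592.0 336.9
1.289 -0.0031 0.01 602.0 340.0
1.329 -0.0027 0.0101 612.2 342.7
1.369 -0.0023 0.0102 622.4 345.0
1.409 -0.0019 0.0103 632.7 346.9
1.449 -0.0015 0.0104 643.1 348.4
1.489 -0.0011 0.0104 653.5 349.4
1.529 -0.0006 0.0105 664.0 350.1
```

```bash
python3 -m crank '[-0.0048,0,0.0088,0,0,0,1,-0.005,0,0.009,0,0,0,1,-0.005,0,0.0092,0,0,0,1,-0.0047,0,0.0094,0,0,0,1,-0.0043,0,0.0096,0,0,0,1,-0.0039,0,0.0097,0,0,0,1,-0.0035,0,0.0099,0,0,0,1,-0.0031,0,0.01,0,0,0,1]'
```

```text
t: 8.02
tool_pos: [600.4, 230.3, 341.1]
ee_rot: [[-0.0, -0.0, 1.0], [0.0, 1.0, 0.0], [-1.0, 0.0, -0.0]]
ft_force: [-5.8, -1.9, 9.6]
width: 9.2
```

```bash
python3 -m crank '[-0.003,0,0.01,0,0,0,1,-0.0025,0,0.0102,0,0,0,1,-0.002,0,0.0103,0,0,0,1,-0.0015,0,0.0104,0,0,0,1,-0.0011,0,0.0104,0,0,0,1,-0.0004,0,0.004,0,0,0,1,0,0,0.003,0,0,0,1,0,0,0,0,0,0,1,0,0,0,0,0,0,1]'
```

```text
t: 8.77
tool_pos: [659.7, 229.7, 351.3]
ee_rot: [[0.002, 0.0, 1.0], [-0.001, 1.0, -0.0], [-1.0, -0.001, 0.002]]
ft_force: [-0.1, -4.1, 7.2]
width: 9.4
```

```bash
python3 - <<'E'
from h import *
o=objs("lift2")
p=o["side"][0][130:400,180:440]; cv2.imwrite("pics/lift2c.png",cv2.resize(p,None,fx=2.5,fy=2.2))
E
python3 -m crank '[0,0,-0.003,0,0,0,1,0,0,-0.003,0,0,0,1,0.001,0,-0.003,0,0,0,1,0,0,-0.003,0,0,0,1,0,0,0,0,0,0,1,0,0,0,0,0,0,1]'
```

```text
t: 9.37
tool_pos: [647.2, 230.2, 350.5]
ee_rot: [[0.002, 0.0, 1.0], [-0.0, 1.0, -0.0], [-1.0, -0.0, 0.002]]
ft_force: [-0.8, -0.5, 8.5]
width: 9.4
```

View pics/lift2c.png

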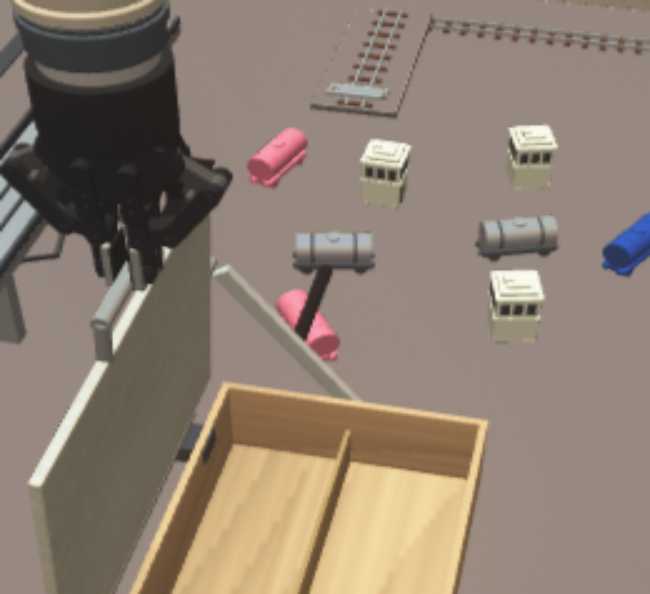

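```bash
python3 -m crank '[0,0,0,0,0,0,0.4,0,0,0,0,0,0,0.4,0,0,0,0,0,0,0.4,-0.01,0,0,0,0,0,0.4,-0.015,0,0,0,0,0,0.4,-0.02,0,0,0,0,0,0.4,-0.015,0,-0.01,0,0,0,0.4,0,0,-0.02,0,0,0,0.2,0,0,-0.03,0,0,0,0.2,0,0,-0.03,0,0,0,0.2,0,0,-0.03,0,0,0,0.2]'; python3 - <<'E'
from h import *
o=objs("prop1")
p=o["side"][0][130:400,180:440]; cv2.imwrite("pics/prop1c.png",cv2.resize(p,None,fx=2.5,fy=2.2))
E
```

```text
t: 10.28
tool_pos: [525.4, 230.2, 406.9]
ee_rot: [[0.0, 0.0, 1.0], [0.0, 1.0, -0.0], [-1.0, 0.0, 0.0]]
ft_force: [0.3, -0.6, -0.2]
width: 33.8
```

View pics/prop1c.png

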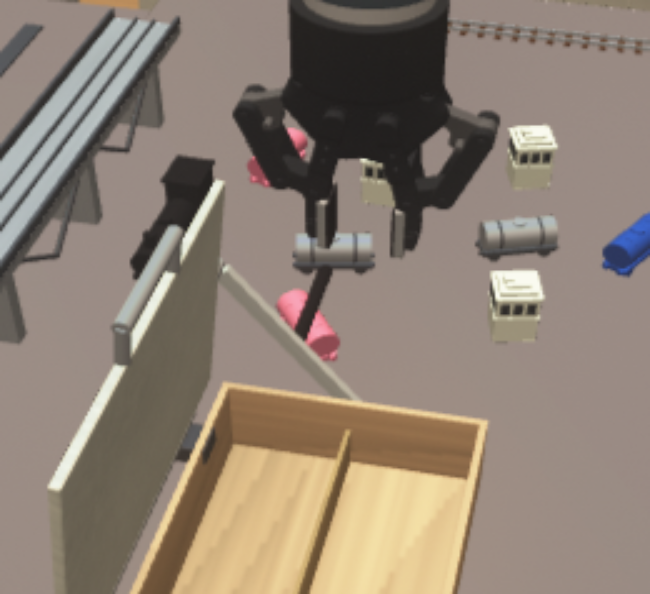

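```bash
python3 - <<'E'
from h import *
o=objs()
s=robot.read_state(); T=np.array(s['tool_pos']); print(T.round(1))
W=o["side"][2]
m=np.nan_to_num((abs(W[...,1]-T[1])<90)&(W[...,2]>T[2]-20)&(W[...,2]<T[2]+150)&(abs(W[...,0]-T[0])<110))>0
P=W[m]
for z in range(-15,150,8):
    q=P[abs(P[:,2]-T[2]-z)<4]
    if len(q): print(z,len(q),"x",(np.percentile(q[:,0],[1,99])-T[0]).round(1),"ymax",(q[:,1].max()-T[1]).round(1))
for n in o:
    W=o[n][2]; print(n)
    x,y,z=W[...,0],W[...,1],W[...,2]
    with np.errstate(invalid='ignore'):
        for nm,m in dict(ff=(x>470)&(x<530)&(y>120)&(y<330)&(z<20), bf=(x>580)&(x<630)&(y>120)&(y<330)&(z<20),cw=(x>545)&(x<568)&(y>110)&(y<350)&(z>35)&(z<65),front=(x>440)&(x<470)&(y>120)&(y<340)&(z>78)&(z<95),
             lw=(x>470)&(x<600)&(y>360)&(y<400)&(z>78)&(z<95),rw=(x>470)&(x<600)&(y>60)&(y<100)&(z>78)&(z<95),lid=(x>600)&(x<700)&(y>100)&(y<200)&(z>150)&(z<310),hb=(x>620)&(x<680)&(y>190)&(y<270)&(z>330)).items():
            q=W[m]
            if len(q)>5: print(nm,len(q),q.min(0).round(1),q.max(0).round(1),np.median(q,0).round(1))
E
```

```text
[526.1 230.4 408.6]
-7 8 x [-24.7  20.3] ymax 8.8
1 84 x [-31.1  27.4] ymax 11.6
9 113 x [-32.1  28.3] ymax 12.3
17 120 x [-32.5  28.2] ymax 12.2
25 115 x [-32.4  28. ] ymax 11.7
33 111 x [-35.2  33. ] ymax 12.5
41 204 x [-48.9  46.3] ymax 13.9
49 394 x [-52.4  48.3] ymax 13.3
57 228 x [-55.7  51.7] ymax 17.8
65 319 x [-58.8  55. ] ymax 17.9
73 333 x [-61.2  58.2] ymax 17.8
81 407 x [-64.3  59.8] ymax 17.9
89 529 x [-67.7  61.9] ymax 20.3
97 714 x [-65.8  61.7] ymax 19.8
105 335 x [-43.6  39.5] ymax 15.6
113 105 x [-40.5  36.7] ymax 11.3
121 131 x [-39.5  30.3] ymax 36.5
129 349 x [-39.3  31.5] ymax 38.0
137 359 x [-39.3  30.9] ymax 38.2
145 372 x [-39.2  33.8] ymax 37.3
top
ff 2479 [470.  120.2  -1.7] [530.  329.8  13. ] [499.6 226.1   6.6]
bf 1981 [580.1 120.1  -0.6] [630.  330.   13.1] [604.8 223.2   6.6]
cw 333 [553.7 110.1  35.2] [559.2 349.6  56.3] [555.3 232.   50.5]
front 335 [446.4 120.2  78. ] [452.7 339.8  89.2] [449.4 228.8  84.5]
lw 197 [471.5 377.5  78. ] [599.8 387.9  89.6] [517.1 381.   83.9]
rw 227 [470.6  63.2  78.2] [598.3  82.   94.9] [546.6  77.7  84.5]
lid 983 [646.7 100.2 152.8] [664.4 200.  309.7] [654.6 149.5 241.6]
hb 351 [640.9 190.  348.7] [651.5 269.8 358.3] [645.2 229.5 353.7]
side
ff 3218 [470.1 120.    0.8] [530.  330.   11.5] [499.8 237.1   6.4]
bf 2564 [5.800e+02 1.201e+02 4.000e-01] [630.  329.9  12.1] [604.9 236.9   6.4]
cw 428 [554.1 111.1  35.1] [559.5 349.7  55.6] [555.6 246.9  50. ]
front 389 [446.5 120.7  78.2] [453.1 339.9  88.3] [449.8 244.8  84.3]
lw 462 [470.  377.7  78. ] [599.5 386.7  88.5] [534.5 383.2  83.6]
rw 344 [470.6  62.8  78. ] [599.9  83.6  94.7] [549.4  78.7  83.6]
lid 1011 [646.6 100.2 150. ] [664.6 199.8 309.8] [655. 153. 237.]
hb 315 [640.2 190.1 346.5] [651.9 270.  356.7] [644.9 232.  353.6]
```

The crop shows the lid propped on the stay and the gripper clear. From depth, the bin floor is at z 6, the cross wall at x 556, and the bin origin at about (560, 230.5). The nearest cabin is first, so I turn the jaws to 104°.

```bash
python3 -m crank '[0,0,-0.005,-0.121,0,0,-0.3,0,0,0,-0.121,0,0,-0.3,0,0,0,-0.121,0,0,-0.3,0,0,0,-0.121,0,0,-0.3,0,0,0,-0.121,0,0,-0.3,0,0,0,-0.121,0,0,-0.3,0,0,0,-0.121,0,0,-0.3,0,0,0,-0.121,0,0,-0.3,0,0,0,-0.121,0,0,-0.3,0,0,0,-0.121,0,0,-0.3,0,0,0,-0.121,0,0,-0.3,0,0,0,-0.121,0,0,-0.3,0,0,0,-0.121,0,0,-0.3,0,0,0,-0.121,0,0,-0.3,0,0,0,-0.121,0,0,-0.3,0,0,0,0,0,0,-0.3]'; cat >> h.py <<'E'
def go(x,y,z,phi=None):
    s=robot.read_state(); R=np.array(s['ee_rot']); T=np.array(s['tool_pos'])
    f=np.degrees(np.arctan2(R[1,2],R[0,2]))
    print("T",T.round(1),"phi",f.round(2),"tilt",np.degrees(np.arccos(-R[2,0])).round(2),"j",np.round(s['joints'],0).tolist(),"w",round(float(s['width']),1))
    d=R.T@(np.array([x,y,z],float)-T)/1000
    print("shift",d.round(4).tolist(), "rot", None if phi is None else round(np.radians(-(phi-f)),4))
E
python3 -c "
from h import *
go(446.4,-131,180,104)"
```

```text
t: 11.82
tool_pos: [523.2, 230.3, 406.9]
ee_rot: [[0.0, -0.969, -0.247], [0.0, -0.247, 0.969], [-1.0, -0.0, 0.0]]
ft_force: [0.8, 0.2, -0.5]
width: 55.7
T [523.2 230.3 406.9] phi 104.28 tilt 0.03 j [15.0, 18.0, 30.0, 102.0, 0.0, 1.0] w 55.7
shift [0.2268, 0.1636, -0.3312] rot 0.0049
```

```bash
python3 -m crank '[0.0142,0.0102,-0.0207,0,0,0,-0.3,0.0142,0.0102,-0.0207,0,0,0,-0.3,0.0142,0.0102,-0.0207,0,0,0,-0.3,0.0142,0.0102,-0.0207,0,0,0,-0.3,0.0142,0.0102,-0.0207,0,0,0,-0.3,0.0142,0.0102,-0.0207,0,0,0,-0.3,0.0142,0.0102,-0.0207,0,0,0,-0.3,0.0142,0.0102,-0.0207,0,0,0,-0.3,0.0142,0.0102,-0.0207,0,0,0,-0.3,0.0142,0.0102,-0.0207,0,0,0,-0.3,0.0142,0.0102,-0.0207,0,0,0,-0.3,0.0142,0.0102,-0.0207,0,0,0,-0.3,0.0142,0.0102,-0.0207,0,0,0,-0.3,0.0142,0.0102,-0.0207,0,0,0,-0.3,0.0142,0.0102,-0.0207,0,0,0,-0.3,0.0142,0.0102,-0.0207,0,0,0,-0.3,0,0,0,0,0,0,-0.3,0,0,0,0,0,0,-0.3]'
python3 -c "
from h import *
go(446.4,-131,33,104)"
```

```text
t: 13.32
tool_pos: [443.8, -131.7, 179.4]
ee_rot: [[-0.0, -0.972, -0.236], [0.002, -0.236, 0.972], [-1.0, -0.0, 0.002]]
ft_force: [-0.3, 0.2, 0.2]
width: 55.6
T [ 443.8 -131.7  179.4] phi 103.64 tilt 0.09 j [-27.0, 8.0, -17.0, 66.0, 0.0, -41.0] w 55.6
shift [0.1464, -0.0027, -0.0001] rot -0.0064
```

```bash
python3 -m crank '[0.021,-0.0005,0,0,0,0,-0.3,0.021,-0.0005,0,0,0,0,-0.3,0.021,-0.0005,0,0,0,0,-0.3,0.021,0,0,0,0,0,-0.3,0,0,0,0,0,0,-0.3,0,0,0,0,0,0,-0.3]'
python3 - <<'E'
from h import *
go(446.4,-131,33,104)
o=objs("cc1")
p=o["side"][0][180:320,310:470]; p=cv2.resize(p,None,fx=3,fy=3)
q=o["top"][0][250:370,280:420]; q=cv2.resize(q,(0,0),fx=3,fy=3)
c=np.zeros((420,900,3),np.uint8); c[:,:480]=p[:420,:480]; c[:360,480:]=q[:360,:420]
cv2.imwrite("pics/cc1c.png",cv2.resize(c,(800,373)))
E
```

```text
t: 13.82
tool_pos: [445.6, -129.6, 96.4]
ee_rot: [[0.0, -0.971, -0.241], [0.001, -0.241, 0.971], [-1.0, -0.001, 0.001]]
ft_force: [0.6, 0.1, 0.5]
width: 55.1
T [ 445.6 -129.6   96.4] phi 103.95 tilt 0.07 j [-27.0, 12.0, -25.0, 53.0, 0.0, -41.0] w 55.1
shift [0.0634, -0.0004, -0.0017] rot -0.0009
```

View pics/cc1c.png

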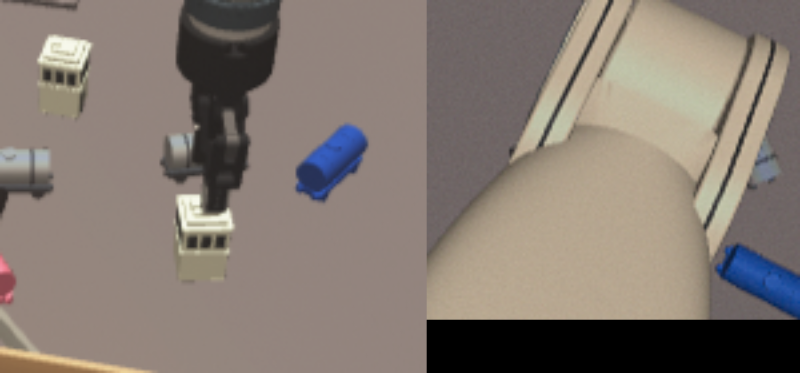

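The side view shows the gripper centred over the near cabin (crop (205,235)). I descend and grip.

```bash
python3 -m crank '[0.016,0,-0.0007,0,0,0,-0.3,0.016,0,0,0,0,0,-0.3,0.016,0,0,0,0,0,-0.3,0.015,0,0,0,0,0,-0.3,0,0,0,0,0,0,-0.3]'; python3 -m crank '[0,0,0,0,0,0,1,0,0,0,0,0,0,1,0,0,0,0,0,0,1,0,0,0,0,0,0,1,0,0,0,0,0,0,1]'
```

```text
t: 14.33
tool_pos: [445.4, -130.5, 32.6]
ee_rot: [[0.0, -0.97, -0.241], [0.001, -0.241, 0.97], [-1.0, -0.001, 0.001]]
ft_force: [-0.8, 0.4, -0.1]
width: 55.3
t: 14.75
tool_pos: [446.5, -131.1, 34.7]
ee_rot: [[0.004, -0.97, -0.242], [-0.001, -0.242, 0.97], [-1.0, -0.004, -0.002]]
ft_force: [-0.0, 0.3, 7.8]
width: 39.0
```

```bash
python3 -m crank '[-0.01,0,0,0,0,0,1,-0.02,0,0,0,0,0,1,-0.03,0,0,0,0,0,1,-0.03,0,0,0,0,0,1,-0.03,0,0,0,0,0,1,-0.03,0,0,0.08,0,0,1,-0.02,0,0,0.08,0,0,1,0,0,0,0.08,0,0,1,0,0,0,0,0,0,1,0,0,0,0,0,0,1]'
python3 - <<'E'
from h import *
go(495,318,204,90)
o=objs("cc2")
p=o["side"][0][150:320,280:470]; p=cv2.resize(p,None,fx=3,fy=3); cv2.imwrite("pics/cc2c.png",p)
E
```

```text
t: 15.58
tool_pos: [445.1, -130.7, 203.5]
ee_rot: [[0.002, -1.0, -0.007], [0.0, -0.007, 1.0], [-1.0, -0.002, 0.0]]
ft_force: [-0.6, -0.5, -2.2]
width: 39.1
T [ 445.1 -130.7  203.5] phi 90.38 tilt 0.1 j [-27.0, 7.0, -14.0, 69.0, 0.0, -27.0] w 39.1
shift [-0.0003, -0.0528, 0.4484] rot 0.0066
```

View pics/cc2c.png

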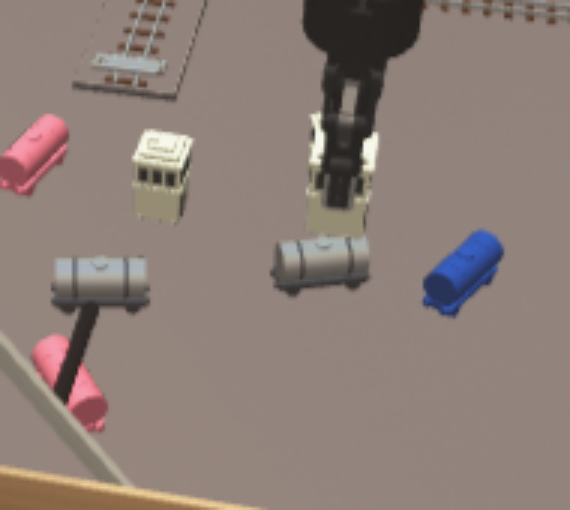

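The cabin is held straight, at (340,190) in the crop. I carry it over the bin's far (+y) end.

```bash
python3 -m crank '[0,-0.0033,0.014,0.006,0,0,1,0,-0.0033,0.028,0,0,0,1,0,-0.0033,0.028,0,0,0,1,0,-0.0033,0.028,0,0,0,1,0,-0.0033,0.028,0,0,0,1,0,-0.0033,0.028,0,0,0,1,0,-0.0033,0.028,0,0,0,1,0,-0.0033,0.028,0,0,0,1,0,-0.0033,0.028,0,0,0,1,0,-0.0033,0.028,0,0,0,1,0,-0.0033,0.028,0,0,0,1,0,-0.0033,0.028,0,0,0,1,0,-0.0033,0.028,0,0,0,1,0,-0.0033,0.028,0,0,0,1,0,-0.0033,0.028,0,0,0,1,0,-0.0033,0.028,0,0,0,1,0,0,0.014,0,0,0,1,0,0,0,0,0,0,1,0,0,0,0,0,0,1]'
python3 - <<'E'
from h import *
go(592,318,150,90)
E
```

```text
t: 17.27
tool_pos: [498.4, 317.2, 202.6]
ee_rot: [[-0.0, -1.0, -0.001], [-0.001, -0.001, 1.0], [-1.0, 0.0, -0.001]]
ft_force: [0.0, 0.1, -3.3]
width: 38.9
T [498.4 317.2 202.6] phi 90.04 tilt 0.04 j [24.0, 20.0, 3.0, 73.0, -0.0, 24.0] w 38.9
shift [0.0526, -0.0937, 0.0008] rot 0.0006
```

```bash
python3 -m crank '[0,-0.01,0,0,0,0,1,0,-0.02,0,0,0,0,1,0,-0.02,0,0,0,0,1,0,-0.02,0,0,0,0,1,0.013,-0.02,0.001,0,0,0,1,0.02,-0.004,0,0,0,0,1,0.02,0,0,0,0,0,1,0,0,0,0,0,0,1,0,0,0,0,0,0,1]'
python3 - <<'E'
from h import *
go(592,318,150,90)
o=objs("cc3")
p=o["side"][0][200:480,160:440]; p=cv2.resize(p,None,fx=2.1,fy=2.1); cv2.imwrite("pics/cc3c.png",p)
E
```

```text
t: 18.02
tool_pos: [593.1, 316.4, 150.1]
ee_rot: [[-0.001, -1.0, 0.003], [-0.001, 0.003, 1.0], [-1.0, 0.001, -0.001]]
ft_force: [0.0, -0.0, -1.6]
width: 39.7
T [593.1 316.4 150.1] phi 89.82 tilt 0.05 j [21.0, 29.0, 10.0, 71.0, -0.0, 21.0] w 39.7
shift [0.0001, 0.0011, 0.0016] rot -0.0031
```

View pics/cc3c.png

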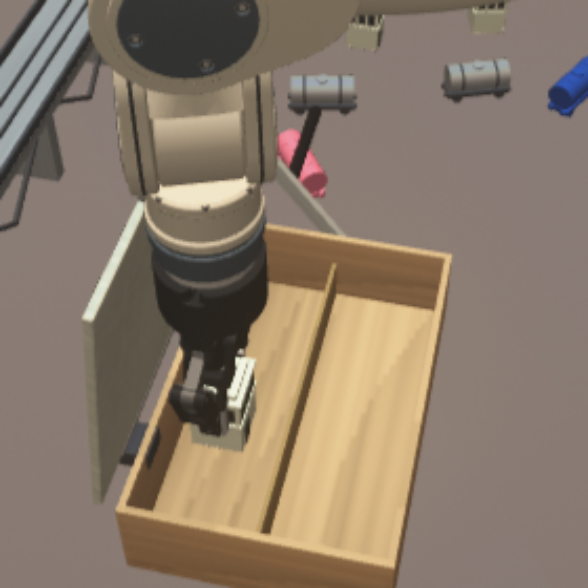

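```bash
python3 - <<'E'
from h import *
s=robot.read_state(); T=np.array(s['tool_pos'])
for n in("side","top"):
    p,d,W=snap(n)
    m=np.nan_to_num((abs(W[...,1]-T[1])<110)&(W[...,2]>T[2]+40)&(W[...,0]>T[0]-60)&(W[...,0]<T[0]+120))>0
    P=W[m]
    for z in range(50,420,15):
        q=P[abs(P[:,2]-T[2]-z)<7.5]
        if len(q)>3:
            a=q[(q[:,1]>T[1]-60)]
            print(n,z,len(q),"dxmax",(np.sort(q[:,0])[-3:]-T[0]).round(0),"y of max",(q[np.argsort(q[:,0])[-3:],1]-T[1]).round(0))
E
```

```text
side 50 309 dxmax [71. 72. 72.] y of max [66. 67. 68.]
side 65 415 dxmax [71. 71. 72.] y of max [66. 66. 66.]
side 80 327 dxmax [70. 70. 70.] y of max [66. 66. 66.]
side 95 603 dxmax [67. 67. 68.] y of max [67. 67. 67.]
side 110 359 dxmax [66. 67. 67.] y of max [66. 66. 67.]
side 125 462 dxmax [64. 65. 65.] y of max [67. 67. 66.]
side 140 573 dxmax [63. 63. 63.] y of max [67. 66. 66.]
side 155 637 dxmax [62. 62. 62.] y of max [66. 48. 66.]
side 170 810 dxmax [62. 62. 62.] y of max [-39.   3. -41.]
side 185 317 dxmax [28. 28. 31.] y of max [20. 19. 15.]
side 200 389 dxmax [31. 32. 34.] y of max [19. 18. 14.]
side 215 541 dxmax [34. 35. 35.] y of max [13. 10.  9.]
side 230 365 dxmax [28. 30. 30.] y of max [20. 17. 17.]
side 245 714 dxmax [22. 22. 25.] y of max [30. 30. 27.]
side 260 121 dxmax [23. 25. 29.] y of max [49. 44. 40.]
side 275 454 dxmax [27. 27. 30.] y of max [46. 44. 42.]
side 290 742 dxmax [29. 29. 29.] y of max [43. 43. 43.]
side 305 922 dxmax [32. 33. 33.] y of max [34. 32. 33.]
side 320 605 dxmax [37. 37. 38.] y of max [22. 22. 19.]
side 335 644 dxmax [24. 24. 24.] y of
[... 1054 characters left out ...]
-26.]
top 245 237 dxmax [31. 32. 32.] y of max [-19. -20. -19.]
top 260 105 dxmax [35. 36. 36.] y of max [-25. -24. -25.]
top 275 216 dxmax [48. 50. 51.] y of max [-27. -27. -26.]
top 290 426 dxmax [51. 52. 52.] y of max [-27. -26. -27.]
top 305 449 dxmax [50. 51. 52.] y of max [-26. -26. -25.]
top 320 285 dxmax [51. 51. 51.] y of max [-23. -24. -24.]
top 335 98 dxmax [49. 50. 50.] y of max [-23. -23. -24.]
top 350 129 dxmax [43. 44. 46.] y of max [-33. -33. -31.]
top 365 387 dxmax [54. 54. 55.] y of max [-28. -28. -28.]
top 380 530 dxmax [58. 58. 59.] y of max [-27. -27. -26.]
top 395 615 dxmax [58. 58. 59.] y of max [-27. -26. -27.]
top 410 670 dxmax [56. 57. 58.] y of max [-28. -28. -27.]
```

```bash
python3 -m crank '[0,0.004,0.001,-0.003,0,0,1,0.01,0.004,0,0,0,0,1,0.02,0,0,0,0,0,1,0.02,0,0,0,0,0,1,0.02,0,0,0,0,0,1,0.015,0,0,0,0,0,1,0,0,0,0,0,0,1,0,0,0,0,0,0,1]'
python3 - <<'E'
from h import *
go(584,318,42,90)
o=objs("cc4")
p=o["side"][0][200:480,160:440]; p=cv2.resize(p,None,fx=2.1,fy=2.1); cv2.imwrite("pics/cc4c.png",p)
E
```

```text
t: 18.88
tool_pos: [584.7, 319.1, 66.0]
ee_rot: [[0.001, -1.0, -0.002], [0.0, -0.002, 1.0], [-1.0, -0.001, 0.0]]
ft_force: [0.5, 0.6, -1.4]
width: 39.2
T [584.7 319.1  66. ] phi 90.1 tilt 0.05 j [21.0, 31.0, 1.0, 60.0, -0.0, 21.0] w 39.2
shift [0.024, 0.0007, -0.0011] rot 0.0017
```

View pics/cc4c.png

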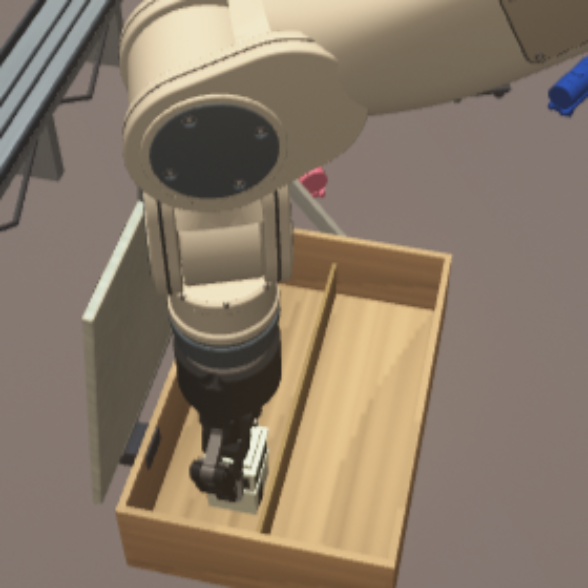

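```bash
python3 -m crank '[0.01,0,0,0,0,0,1,0.008,0,0,0,0,0,1,0.003,0,0,0,0,0,1,0,0,0,0,0,0,1,0,0,0,0,0,0,1]'
```

```text
t: 19.4
tool_pos: [585.0, 318.9, 44.4]
ee_rot: [[0.001, -1.0, -0.001], [0.0, -0.001, 1.0], [-1.0, -0.001, 0.0]]
ft_force: [0.6, -0.7, -2.6]
width: 39.3
```

```bash
python3 -m crank '[0.002,0,0,0,0,0,1,0.001,0,0,0,0,0,1,0,0,0,0,0,0,1]'
```

```text
t: 19.65
tool_pos: [585.2, 319.0, 41.7]
ee_rot: [[0.002, -1.0, -0.001], [0.0, -0.001, 1.0], [-1.0, -0.002, 0.0]]
ft_force: [-1.3, 0.4, -1.8]
width: 39.3
```

```bash
python3 -m crank '[0.001,0,0,0,0,0,1,0.001,0,0,0,0,0,1,0,0,0,0,0,0,1]'
```

```text
t: 19.9
tool_pos: [585.3, 319.0, 40.8]
ee_rot: [[0.003, -1.0, -0.001], [0.001, -0.001, 1.0], [-1.0, -0.003, 0.001]]
ft_force: [-2.7, -2.1, 5.7]
width: 39.2
```

Contact at 5.7 N. I open a little and withdraw straight up.

```bash
python3 -m crank '[0,0,0,0,0,0,-0.15,0,0,0,0,0,0,-0.15,0,0,0,0,0,0,-0.15,-0.01,0,0,0,0,0,-0.15,-0.02,0,0,0,0,0,-0.15,-0.03,0,0,0,0,0,-0.15,-0.03,0,0,0,0,0,-0.15,-0.03,0.01,0,0,0,0,-0.15,-0.03,0.03,0,0,0,0,-0.3,0,0.03,0,0,0,0,-0.3,0,0.03,0,0,0,0,-0.3,0,0,0,0,0,0,-0.3]'
python3 - <<'E'
from h import *
go(605.5,-330.2,200,87)
o=objs("cc5")
p=o["side"][0][200:480,160:440]; p=cv2.resize(p,None,fx=2.1,fy=2.1); cv2.imwrite("pics/cc5c.png",p)
for n in o:
    P=seg(None,o[n][2],(586,318),42,62,95); print(n,len(P),rect(P) if len(P)>5 else None,np.percentile(P[:,2],[50,98]))
E
```

```text
t: 20.9
tool_pos: [481.0, 318.8, 191.1]
ee_rot: [[0.001, -1.0, -0.003], [0.001, -0.003, 1.0], [-1.0, -0.001, 0.001]]
ft_force: [0.5, 0.3, -0.3]
width: 55.5
T [481.  318.8 191.1] phi 90.17 tilt 0.1 j [25.0, 18.0, -1.0, 71.0, 0.0, 25.0] w 55.5
shift [-0.0094, -0.1226, -0.6494] rot 0.0553
top 414 [585.0, 318.7, 44.8, 43.0, 89.3] [72.50172419 80.55768751]
side 629 [585.6, 318.2, 45.0, 44.0, 88.7] [72.7687447  80.73824898]
```

View pics/cc5c.png

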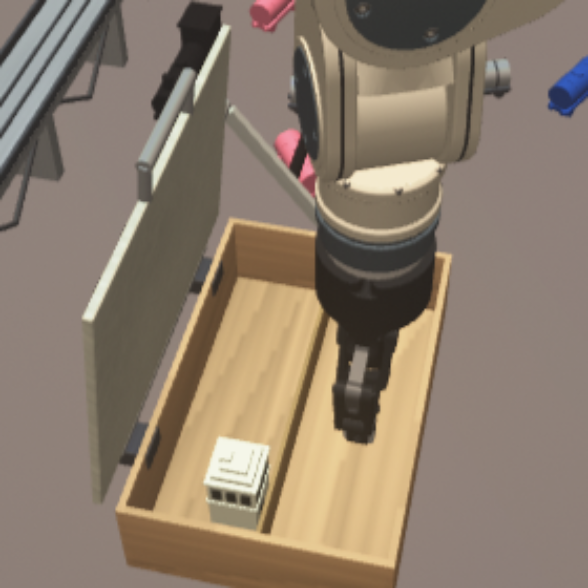

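The cabin stands upright, measured at (585.3, 318.5) with its top at 80.6. Next is the cabin at (605.5, -330).

```bash
python3 -m crank '[0,0,-0.02,0.011,0,0,-0.3,0,0,-0.038,0.011,0,0,-0.3,0,0,-0.038,0.011,0,0,-0.3,0,0,-0.038,0.011,0,0,-0.3,0,0,-0.038,0.011,0,0,-0.3,0,0,-0.038,0,0,0,-0.3,0,0,-0.038,0,0,0,-0.3,0,0,-0.038,0,0,0,-0.3,0,0,-0.038,0,0,0,-0.3,0,0,-0.038,0,0,0,-0.3,0,-0.018,-0.035,0,0,-0.02,-0.3,0,-0.018,-0.035,0,0,-0.02,-0.3,0,-0.018,-0.035,0,0,-0.02,-0.3,0,-0.018,-0.035,0,0,-0.02,-0.3,0,-0.018,-0.035,0,0,-0.02,-0.3,0,-0.018,-0.035,0,0,0,-0.3,0,0,-0.035,0,0,0,-0.3,0,0,0,0,0,0,-0.3,0,0,0,0,0,0,-0.3]'
python3 - <<'E'
from h import *
go(605.5,-330.2,100,87)
print(np.round(robot.read_state()['ee_rot'],3))
E
```

```text
t: 22.58
tool_pos: [565.8, -296.2, 193.2]
ee_rot: [[0.1, -0.993, 0.057], [-0.005, 0.057, 0.998], [-0.995, -0.1, 0.001]]
ft_force: [0.6, 0.1, -0.2]
width: 55.7
T [ 565.8 -296.2  193.2] phi 86.72 tilt 5.75 j [-37.0, 21.0, 3.0, 68.0, 3.0, -33.0] w 55.7
shift [0.0969, -0.032, -0.0318] rot -0.0048
[[ 0.1   -0.993  0.057]
 [-0.005  0.057  0.998]
 [-0.995 -0.1    0.001]]
```

```bash
python3 - <<'E'
from h import *
go(597.9,-330.2,110,87)
E
```

```text
T [ 565.8 -296.2  193.2] phi 86.72 tilt 5.75 j [-37.0, 21.0, 3.0, 68.0, 3.0, -33.0] w 55.7
shift [0.0862, -0.0255, -0.0322] rot -0.0048
```

```bash
python3 -m crank '[0,-0.013,-0.016,-0.005,0,0,-0.3,0.017,-0.0125,-0.016,0,0,0,-0.3,0.023,0,0,0,0,0,-0.3,0.023,0,0,0,0,0,-0.3,0.023,0,0,0,0,0,-0.3,0,0,0,0,0,0,-0.3,0,0,0,0,0,0,-0.3]'
python3 - <<'E'
from h import *
go(605.5,-330.2,34,87)
o=objs("ca1")
p=o["side"][0][130:300,260:450]; p=cv2.resize(p,None,fx=3,fy=3); cv2.imwrite("pics/ca1c.png",p)
E
```

```text
t: 23.17
tool_pos: [597.9, -326.0, 110.7]
ee_rot: [[0.099, -0.994, 0.048], [-0.003, 0.048, 0.999], [-0.995, -0.099, 0.001]]
ft_force: [0.8, -0.1, 0.1]
width: 55.2
T [ 597.9 -326.   110.7] phi 87.25 tilt 5.7 j [-37.0, 28.0, 2.0, 59.0, 3.0, -34.0] w 55.2
shift [0.0771, -0.0001, -0.0039] rot 0.0044
```

View pics/ca1c.png

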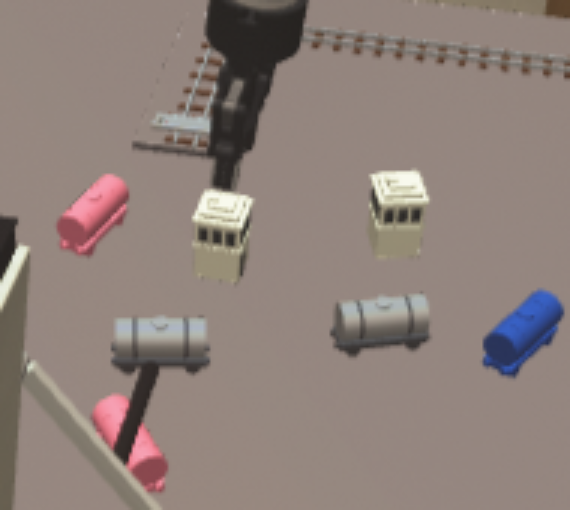

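```bash
python3 -m crank '[0.01,0,-0.003,0.004,0,0,-0.3,0.02,0,0,0,0,0,-0.3,0.02,0,0,0,0,0,-0.3,0.017,0,0,0,0,0,-0.3,0.01,0,0,0,0,0,-0.3,0,0,0,0,0,0,-0.3,0,0,0,0,0,0,-0.3]'; python3 -m crank '[0,0,0,0,0,0,1,0,0,0,0,0,0,1,0,0,0,0,0,0,1,0,0,0,0,0,0,1,0,0,0,0,0,0,1]'
```

```text
t: 23.85
tool_pos: [605.9, -330.6, 35.1]
ee_rot: [[0.101, -0.993, 0.053], [-0.005, 0.053, 0.999], [-0.995, -0.101, 0.0]]
ft_force: [0.3, -0.1, -0.3]
width: 55.7
t: 24.27
tool_pos: [606.5, -330.9, 36.4]
ee_rot: [[0.104, -0.993, 0.053], [-0.007, 0.052, 0.999], [-0.995, -0.104, -0.001]]
ft_force: [0.1, 0.1, 7.1]
width: 38.9
```

```bash
python3 -m crank '[-0.01,-0.001,0,0,0,0,1,-0.02,-0.002,0,0,0,0,1,-0.028,-0.0028,0,0,0,0,1,-0.028,-0.0028,0,0,0,0,1,-0.028,-0.0028,0,0,0,0,1,-0.028,-0.0028,0,-0.026,-0.0026,0,1,-0.028,-0.0028,0,-0.026,-0.0026,0,1,0,0,0,0,0,0,1,0,0,0,0,0,0,1]'
python3 - <<'E'
from h import *
go(495,-60,205,90)
print(np.round(robot.read_state()['ee_rot'],3))
E
```

```text
t: 25.02
tool_pos: [605.9, -330.8, 208.1]
ee_rot: [[0.104, -0.995, 0.001], [-0.002, 0.001, 1.0], [-0.995, -0.104, -0.002]]
ft_force: [0.7, 0.9, -1.9]
width: 39.3
T [ 605.9 -330.8  208.1] phi 89.96 tilt 5.99 j [-37.0, 26.0, 13.0, 72.0, 4.0, -37.0] w 39.3
shift [-0.009, 0.1107, 0.2707] rot -0.0008
[[ 0.104 -0.995  0.001]
 [-0.002  0.001  1.   ]
 [-0.995 -0.104 -0.002]]
```

```bash
python3 -m crank '[-0.0015,0.0144,0.018,0,0,0,1,-0.0015,0.0144,0.0354,0,0,0,1,-0.0015,0.0144,0.0354,0,0,0,1,-0.0015,0.0144,0.0354,0,0,0,1,-0.0015,0.0144,0.0354,0,0,0,1,-0.0015,0.0144,0.0354,0,0,0,1,-0.0015,0.0144,0.0354,0,0,0,1,-0.0015,0.0144,0.0354,0,0,0,1,0,0,0.0354,0,0,0,1,0,0,0.0354,0,0,0,1,0,0,0.0354,0,0,0,1,0,0,0.0354,0,0,0,1,0,0,0.0354,0,0,0,1,0,0,0.0354,0,0,0,1,0,0,0.0354,0,0,0,1,0,0,0.0354,0,0,0,1,0,0,0.018,0,0,0,1,0,0,0,0,0,0,1,0,0,0,0,0,0,1]'
python3 - <<'E'
from h import *
go(585,236,150,90)
print(np.round(robot.read_state()['ee_rot'],3))
E
```

```text
t: 26.6
tool_pos: [489.0, 237.3, 204.8]
ee_rot: [[0.099, -0.995, -0.002], [-0.0, -0.002, 1.0], [-0.995, -0.099, -0.001]]
ft_force: [-0.3, -0.4, -1.3]
width: 39.4
T [489.  237.3 204.8] phi 90.09 tilt 5.69 j [18.0, 12.0, -8.0, 65.0, -2.0, 18.0] w 39.4
shift [0.064, -0.0901, -0.0014] rot 0.0016
[[ 0.099 -0.995 -0.002]
 [-0.    -0.002  1.   ]
 [-0.995 -0.099 -0.001]]
```

```bash
python3 -m crank '[0.0013,-0.0125,0,0,0,0,1,0.002,-0.021,-0.001,0,0,0,1,0.002,-0.021,0,0,0,0,1,0.002,-0.021,0,0,0,0,1,0.002,-0.02,0,0,0,0,1,0.018,0.0018,0,0,0,0,1,0.018,0.0018,0,0,0,0,1,0.018,0.0018,0,0,0,0,1,0.02,0.002,0,0,0,0,1,0.02,0.002,0,0,0,0,1,0.02,0.002,0,0,0,0,1,0.02,0.002,0,0,0,0,1,0,0,0,0,0,0,1,0,0,0,0,0,0,1]'
python3 - <<'E'
from h import *
go(585,236,43,90)
o=objs("ca2")
p=o["side"][0][200:480,160:440]; p=cv2.resize(p,None,fx=2.1,fy=2.1); cv2.imwrite("pics/ca2c.png",p)
E
```

```text
t: 27.77
tool_pos: [586.1, 234.1, 70.9]
ee_rot: [[0.099, -0.995, 0.002], [-0.001, 0.002, 1.0], [-0.995, -0.099, -0.001]]
ft_force: [-0.0, 0.4, 0.3]
width: 39.4
T [586.1 234.1  70.9] phi 89.87 tilt 5.68 j [15.0, 25.0, -10.0, 50.0, -1.0, 15.0] w 39.4
shift [0.0277, 0.0039, 0.0019] rot -0.0023
```

View pics/ca2c.png

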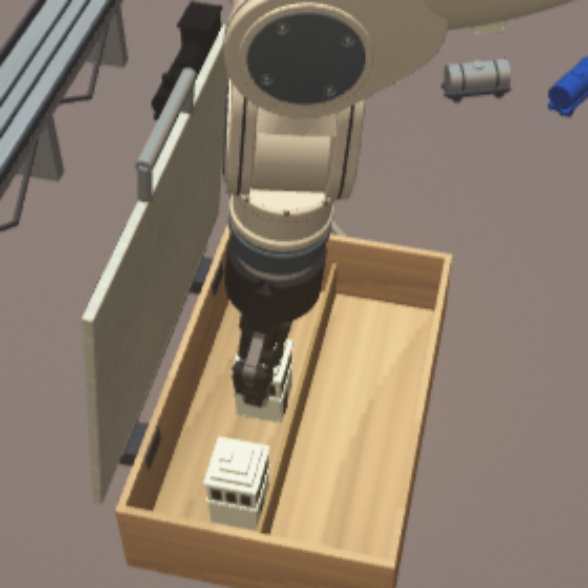

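Upright, and well clear of the lid. I lower it to contact.

```bash
python3 -m crank '[0.01,0.001,0.001,0,0,0,1,0.01,0.001,0,0,0,0,1,0.005,0.0005,0,0,0,0,1,0,0,0,0,0,0,1,0,0,0,0,0,0,1]'; python3 -m crank '[0.001,0,0,0,0,0,1,0.001,0,0,0,0,0,1,0,0,0,0,0,0,1,0,0,0,0,0,0,1]'
```

```text
t: 28.28
tool_pos: [585.9, 236.6, 46.2]
ee_rot: [[0.1, -0.995, 0.0], [-0.0, 0.0, 1.0], [-0.995, -0.1, 0.0]]
ft_force: [0.4, -0.8, -1.1]
width: 39.3
t: 28.62
tool_pos: [586.5, 236.7, 44.8]
ee_rot: [[0.102, -0.995, 0.0], [0.0, 0.001, 1.0], [-0.995, -0.102, 0.0]]
ft_force: [-0.2, 0.2, -1.3]
width: 39.4
```

```bash
python3 -m crank '[0.001,0,0,0,0,0,1,0.001,0,0,0,0,0,1,0,0,0,0,0,0,1]'; python3 -m crank '[0.001,0,0,0,0,0,1,0,0,0,0,0,0,1,0,0,0,0,0,0,1]'
```

```text
t: 28.87
tool_pos: [586.5, 236.6, 42.5]
ee_rot: [[0.101, -0.995, 0.001], [0.0, 0.001, 1.0], [-0.995, -0.101, 0.0]]
ft_force: [-0.2, 0.5, -2.0]
width: 39.3
t: 29.12
tool_pos: [586.7, 236.7, 42.4]
ee_rot: [[0.102, -0.995, 0.001], [0.0, 0.001, 1.0], [-0.995, -0.102, 0.0]]
ft_force: [-3.0, -0.3, 5.0]
width: 39.3
```

```bash
python3 -m crank '[0,0,0,0,0,0,-0.15,0,0,0,0,0,0,-0.15,0,0,0,0,0,0,-0.15,-0.01,0,0,0,0,0,-0.15,-0.02,0,0,0,0,0,-0.15,-0.03,0,0,0,0,0,-0.15,-0.03,0,0,0,0,0,-0.15,-0.03,0.01,0,0,0,0,-0.15,-0.03,0.03,0,0,0,0,-0.3,0,0.03,0,0,0,0,-0.3,0,0.01,-0.02,0,0,0,-0.3,0,0,0,0,0,0,-0.3]'
python3 - <<'E'
from h import *
go(453.3,-397.5,190,107)
o=objs("ca3")
p=o["side"][0][200:480,160:440]; p=cv2.resize(p,None,fx=2.1,fy=2.1); cv2.imwrite("pics/ca3c.png",p)
for n in o:
    P=seg(None,o[n][2],(586,236),40,62,95); print(n,len(P),rect(P) if len(P)>5 else None,np.percentile(P[:,2],[50,98]))
E
```

```text
t: 30.12
tool_pos: [489.9, 215.4, 183.8]
ee_rot: [[0.102, -0.995, -0.0], [-0.0, -0.0, 1.0], [-0.995, -0.102, -0.0]]
ft_force: [-0.5, 1.2, 0.6]
width: 55.3
T [489.9 215.4 183.8] phi 90.02 tilt 5.86 j [16.0, 11.0, -12.0, 61.0, -2.0, 16.0] w 55.3
shift [-0.0099, 0.036, -0.6129] rot -0.2964
top 401 [585.9, 236.3, 42.9, 43.9, 2.9] [73.11754614 81.26735329]
side 522 [585.5, 236.1, 43.9, 46.4, 0.8] [72.85365086 80.11436843]
```

View pics/ca3c.png

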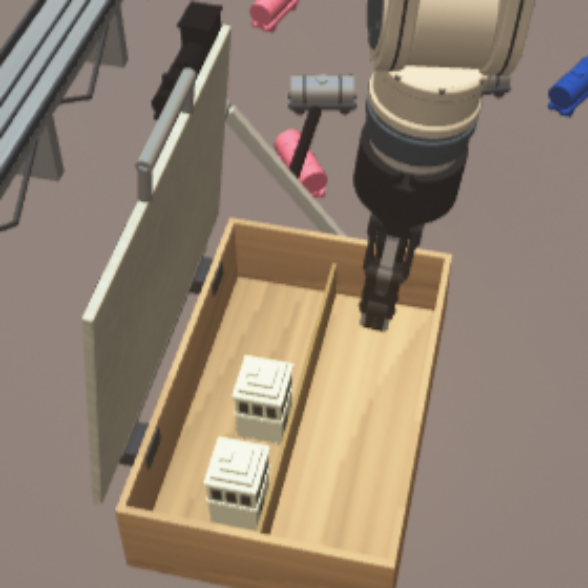

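```bash
python3 -m crank '[0,0.0018,-0.0308,0,0,0,-0.3,0,0.0018,-0.0308,0,0,0,-0.3,0,0.0018,-0.0308,0,0,0,-0.3,0,0.0018,-0.0308,0,0,0,-0.3,0,0.0018,-0.0308,0,0,0,-0.3,0,0.0018,-0.0308,0,0,0,-0.3,0,0.0018,-0.0308,0,0,0,-0.3,0,0.0018,-0.0308,0,0,0,-0.3,0,0.0018,-0.0308,0,0,0,-0.3,0,0.0018,-0.0308,0,0,0,-0.3,0,0.0018,-0.0308,0,0,0,-0.3,0,0.0018,-0.0308,0,0,0,-0.3,0,0.0018,-0.0308,0,0,0,-0.3,0,0.0018,-0.0308,0,0,0,-0.3,0,0.0018,-0.0308,0,0,0,-0.3,0,0.0018,-0.0308,0,0,0,-0.3,0,0.0018,-0.0308,0,0,0,-0.3,0,0.0018,-0.0308,0,0,0,-0.3,0,0.0018,-0.0308,0,0,0,-0.3,0,0.0018,-0.0308,0,0,0,-0.3]'
python3 -m crank '[0,0,0,-0.098,-0.0099,0,-0.3,0,0,0,-0.098,-0.0099,0,-0.3,0,0,0,-0.098,-0.0099,0,-0.3,0,0,0,0,0,0,-0.3,0,0,0,0,0,0,-0.3]'
python3 - <<'E'
from h import *
print(np.round(robot.read_state()['ee_rot'],3))
o=objs("cb0")
for n in o:
  P=seg(None,o[n][2],(460,-398),42,58,80); print(n,len(P),rect(P) if len(P)>5 else 0)
  for c in((628,-191),(457,-257)):
    P=seg(None,o[n][2],c,75,15,60); print(n,len(P),rect(P) if len(P)>5 else 0)
go(453,-399.8,115,107)
E
```

```text
t: 31.88
tool_pos: [456.7, -401.6, 178.2]
ee_rot: [[0.101, -0.995, 0.001], [0.0, 0.001, 1.0], [-0.995, -0.101, 0.0]]
ft_force: [0.7, -0.6, 0.8]
width: 55.5
t: 32.3
tool_pos: [456.8, -399.9, 178.0]
ee_rot: [[0.097, -0.953, -0.288], [0.03, -0.286, 0.958], [-0.995, -0.101, 0.001]]
ft_force: [0.1, -0.6, -0.7]
width: 55.6
[[ 0.097 -0.953 -0.288]
 [ 0.03  -0.286  0.958]
 [-0.995 -0.101  0.001]]
top 282 [461.2, -396.5, 42.8, 43.6, 17.5]
top 471 [628.2, -192.7, 74.6, 32.4, 12.7]
top 487 [457.3, -257.6, 74.1, 31.8, 22.1]
side 183 [459.5, -394.4, 43.2, 47.8, 17.1]
side 398 [626.4, -187.9, 75.7, 29.4, 13.2]
side 403 [455.7, -254.9, 77.2, 38.0, 15.7]
T [ 456.7 -399.4  178.3] phi 106.73 tilt 5.82 j [-52.0, 20.0, -1.0, 67.0, 5.0, -68.0] w 55.5
shift [0.0626, 0.01, 0.0007] rot -0.0046
```

```bash
python3 -m crank '[0.01,0.005,0.001,-0.005,0,0,-0.3,0.02,0.005,0,0,0,0,-0.3,0.02,0,0,0,0,0,-0.3,0.013,0,0,0,0,0,-0.3,0,0,0,0,0,0,-0.3,0,0,0,0,0,0,-0.3]'
python3 - <<'E'
from h import *
go(461,-396.8,35,107)
o=objs("cb1")
p=o["side"][0][130:300,300:490]; p=cv2.resize(p,None,fx=3,fy=3); cv2.imwrite("pics/cb1c.png",p)
E
```

```text
t: 32.9
tool_pos: [452.7, -399.1, 114.7]
ee_rot: [[0.096, -0.951, -0.294], [0.03, -0.293, 0.956], [-0.995, -0.101, 0.0]]
ft_force: [-0.4, -0.1, -0.5]
width: 55.5
T [ 452.7 -399.1  114.7] phi 107.13 tilt 5.8 j [-52.0, 22.0, -7.0, 59.0, 5.0, -69.0] w 55.5
shift [0.0802, -0.0005, -0.0003] rot 0.0022
```

View pics/cb1c.png

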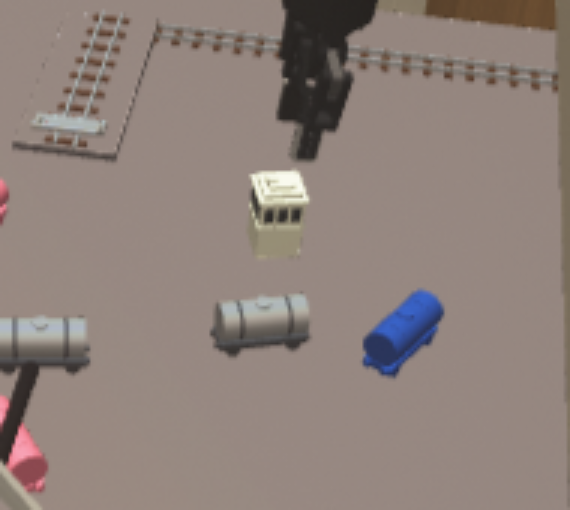

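```bash
python3 -m crank '[0.01,0,0,0,0,0,-0.3,0.02,0,0,0,0,0,-0.3,0.02,0,0,0,0,0,-0.3,0.02,0,0,0,0,0,-0.3,0.01,0,0,0,0,0,-0.3,0,0,0,0,0,0,-0.3,0,0,0,0,0,0,-0.3]'; python3 -m crank '[0,0,0,0,0,0,1,0,0,0,0,0,0,1,0,0,0,0,0,0,1,0,0,0,0,0,0,1,0,0,0,0,0,0,1]'
```

```text
t: 33.58
tool_pos: [460.5, -397.1, 35.3]
ee_rot: [[0.097, -0.95, -0.295], [0.03, -0.294, 0.955], [-0.995, -0.101, -0.0]]
ft_force: [-0.4, -0.3, 1.4]
width: 55.4
t: 34.0
tool_pos: [460.9, -397.8, 36.7]
ee_rot: [[0.099, -0.95, -0.295], [0.027, -0.294, 0.955], [-0.995, -0.102, -0.003]]
ft_force: [-0.3, 0.5, 6.4]
width: 39.5
```

```bash
python3 -m crank '[-0.01,-0.001,0,0,0,0,1,-0.02,-0.002,0,0,0,0,1,-0.028,-0.0028,0,0,0,0,1,-0.028,-0.0028,0,0,0,0,1,-0.028,-0.0028,0,0,0,0,1,-0.028,-0.0028,0,0.1,0.01,0,1,-0.028,-0.0028,0,0.1,0.01,0,1,0,0,0,0.1,0.01,0,1,0,0,0,0,0,0,1,0,0,0,0,0,0,1]'
python3 - <<'E'
from h import *
go(490,154,205,90)
print(np.round(robot.read_state()['ee_rot'],3))
E
```

```text
t: 34.83
tool_pos: [459.8, -396.7, 206.3]
ee_rot: [[0.101, -0.995, -0.002], [0.0, -0.002, 1.0], [-0.995, -0.101, 0.0]]
ft_force: [1.1, -0.6, -1.8]
width: 39.0
T [ 459.8 -396.7  206.3] phi 90.1 tilt 5.82 j [-51.0, 18.0, 1.0, 69.0, 5.0, -51.0] w 39.0
shift [0.0045, -0.0308, 0.5506] rot 0.0017
[[ 0.101 -0.995 -0.002]
 [ 0.    -0.002  1.   ]
 [-0.995 -0.101  0.   ]]
```

```bash
python3 -m crank '[0,-0.0019,0.0174,0,0,0,1,0,-0.0019,0.0344,0,0,0,1,0,-0.0019,0.0344,0,0,0,1,0,-0.0019,0.0344,0,0,0,1,0,-0.0019,0.0344,0,0,0,1,0,-0.0019,0.0344,0,0,0,1,0,-0.0019,0.0344,0,0,0,1,0,-0.0019,0.0344,0,0,0,1,0,-0.0019,0.0344,0,0,0,1,0,-0.0019,0.0344,0,0,0,1,0,-0.0019,0.0344,0,0,0,1,0,-0.0019,0.0344,0,0,0,1,0,-0.0019,0.0344,0,0,0,1,0,-0.0019,0.0344,0,0,0,1,0,-0.0019,0.0344,0,0,0,1,0,-0.0019,0.0344,0,0,0,1,0,0,0.0174,0,0,0,1,0,0,0,0,0,0,1,0,0,0,0,0,0,1]'
python3 - <<'E'
from h import *
go(585,154,70,90)
E
```

```text
t: 36.42
tool_pos: [490.4, 154.5, 208.0]
ee_rot: [[0.099, -0.995, -0.003], [-0.0, -0.004, 1.0], [-0.995, -0.099, -0.001]]
ft_force: [-0.5, -0.3, -2.9]
width: 39.1
T [490.4 154.5 208. ] phi 90.2 tilt 5.67 j [9.0, 8.0, -12.0, 64.0, -1.0, 8.0] w 39.1
shift [0.1467, -0.0805, -0.0007] rot 0.0035
```

```bash
python3 -m crank '[0.0013,-0.0125,0,0.003,0,0,1,0.002,-0.021,-0.0007,0,0,0,1,0.002,-0.021,0,0,0,0,1,0.002,-0.021,0,0,0,0,1,0.002,-0.0185,0,0,0,0,1,0.018,0.0018,0,0,0,0,1,0.02,0.002,0,0,0,0,1,0.02,0.002,0,0,0,0,1,0.02,0.002,0,0,0,0,1,0.02,0.002,0,0,0,0,1,0.02,0.002,0,0,0,0,1,0.019,0.002,0,0,0,0,1,0,0,0,0,0,0,1,0,0,0,0,0,0,1]'
python3 - <<'E'
from h import *
go(585,154,43,90)
o=objs("cb2")
p=o["side"][0][200:480,160:440]; p=cv2.resize(p,None,fx=2.1,fy=2.1); cv2.imwrite("pics/cb2c.png",p)
E
```

```text
t: 37.58
tool_pos: [585.7, 151.3, 70.9]
ee_rot: [[0.099, -0.995, 0.005], [-0.001, 0.005, 1.0], [-0.995, -0.099, -0.0]]
ft_force: [0.0, -0.2, -1.2]
width: 39.1
T [585.7 151.3  70.9] phi 89.69 tilt 5.67 j [7.0, 22.0, -14.0, 48.0, -1.0, 7.0] w 39.1
shift [0.0277, 0.0035, 0.0027] rot -0.0054
```

View pics/cb2c.png

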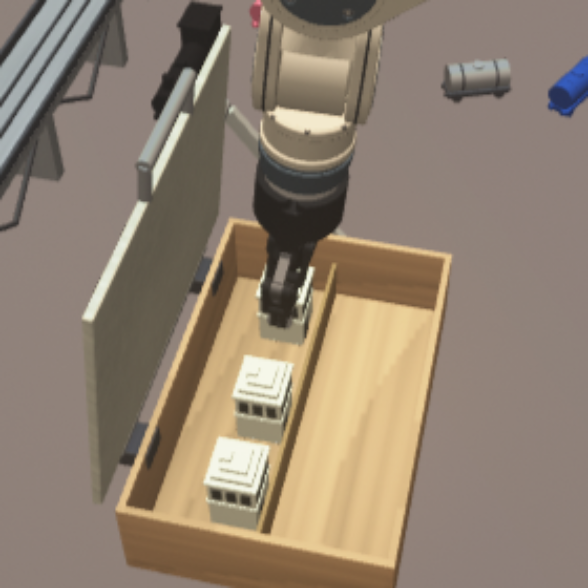

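```bash
python3 -m crank '[0.01,0.001,0.002,-0.004,0,0,1,0.01,0.001,0,0,0,0,1,0.005,0.0005,0,0,0,0,1,0.002,0,0,0,0,0,1,0.001,0,0,0,0,0,1,0,0,0,0,0,0,1,0,0,0,0,0,0,1]'; python3 -m crank '[0.001,0,0,0,0,0,1,0,0,0,0,0,0,1,0,0,0,0,0,0,1]'
```

```text
t: 38.27
tool_pos: [586.3, 154.7, 43.9]
ee_rot: [[0.102, -0.995, 0.0], [-0.0, 0.0, 1.0], [-0.995, -0.102, 0.0]]
ft_force: [0.3, -0.4, -1.8]
width: 39.2
t: 38.52
tool_pos: [586.4, 154.6, 42.9]
ee_rot: [[0.102, -0.995, 0.001], [0.0, 0.001, 1.0], [-0.995, -0.102, 0.0]]
ft_force: [-0.4, -0.1, -1.9]
width: 39.5
```

```bash
python3 -m crank '[0.001,0,0,0,0,0,1,0,0,0,0,0,0,1,0,0,0,0,0,0,1]'
```

```text
t: 38.77
tool_pos: [586.5, 154.7, 42.7]
ee_rot: [[0.103, -0.995, 0.0], [0.0, 0.0, 1.0], [-0.995, -0.103, 0.0]]
ft_force: [-3.1, -0.5, 6.5]
width: 39.2
```

```bash
python3 -m crank '[0,0,0,0,0,0,-0.15,0,0,0,0,0,0,-0.15,0,0,0,0,0,0,-0.15,-0.01,0,0,0,0,0,-0.15,-0.02,0,0,0,0,0,-0.15,-0.03,0,0,0,0,0,-0.15,-0.03,0,0,0,0,0,-0.15,-0.03,0.01,0,0,0,0,-0.15,-0.03,0.03,0,0,0,0,-0.2,0,0.03,0,0,0,0.05,-0.2,0,0.01,-0.02,0,0,0.05,-0.2,0,0,-0.03,0,0,0,-0.2,0,0,-0.03,0,0,0,-0.2,0,0,-0.03,0,0,0,-0.2,0,0,-0.03,0,0,0,-0.2,0,0,0,0,0,0,-0.2]'
python3 - <<'E'
from h import *
o=objs("cb3")
p=o["side"][0][160:480,160:460]; p=cv2.resize(p,None,fx=1.85,fy=1.85); cv2.imwrite("pics/cb3c.png",p)
for n in o:
    for c in((586,236),(586,154),(586,318)):
        P=seg(None,o[n][2],c,38,62,95); print(n,len(P),rect(P) if len(P)>5 else None,np.percentile(P[:,2],98).round(1))
    for c in((628,-191),(457,-257)):
        P=seg(None,o[n][2],c,75,15,60); print(n,len(P),rect(P) if len(P)>5 else 0)
go(457,-257,150,111)
E
```

```text
t: 40.1
tool_pos: [492.2, 10.9, 183.6]
ee_rot: [[0.003, -1.0, 0.004], [-0.001, 0.004, 1.0], [-1.0, -0.003, -0.001]]
ft_force: [0.3, -0.4, 0.3]
width: 51.2
top 373 [586.0, 236.2, 43.3, 44.2, 1.4] 80.6Traceback (most recent call last):
  File "<stdin>", line 6, in <module>
    return _quantile_unchecked(
        a, q, axis, out, overwrite_input, method, keepdims, weights)
    return _ureduce(a,
                    func=_quantile_ureduce_func,
    ...<5 lines>...
                    overwrite_input=overwrite_input,
                    method=method)
    r = func(a, **kwargs)
    result = _quantile(arr,
                       quantiles=q,
    ...<2 lines>...
                       out=out,
                       weights=wgt)
    slices_having_nans = np.isnan(arr[-1, ...])
                                  ~~~^^^^^^^^^
IndexError: index -1 is out of bounds for axis 0 with size 0
```

View pics/cb3c.png

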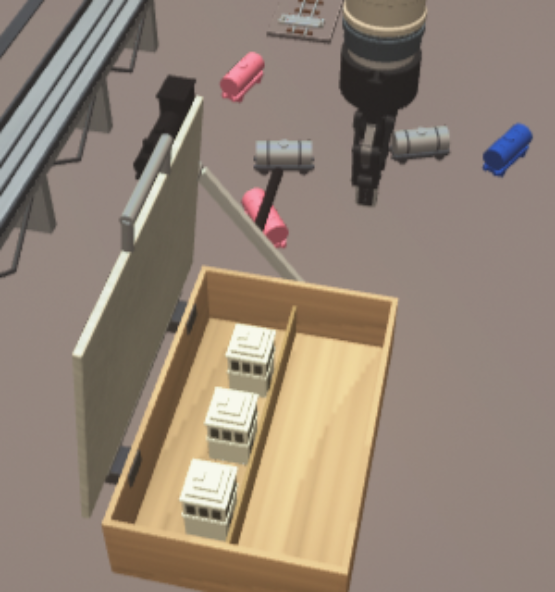

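All three cabins stand upright in the back compartment (crop (250,357), (231,425), (210,497)) and the lid is still propped. Next come the wagons, which I re-measure first.

```bash
python3 - <<'E'
from h import *
o=objs("w0")
for n in o:
    for c in((628,-191),(457,-257)):
        P=seg(None,o[n][2],c,75,15,60); print(n,len(P),rect(P) if len(P)>5 else 0,np.percentile(P[:,2],95).round(1) if len(P) else 0)
go(457,-257,150,111)
E
```

```text
top 467 [629.2, -192.3, 72.6, 31.7, 12.8] 45.9
top 488 [457.1, -257.4, 78.3, 31.7, 21.5] 46.3
side 393 [628.2, -189.1, 72.3, 30.0, 14.5] 45.4
side 402 [457.1, -257.5, 74.3, 37.8, 20.4] 45.1
T [492.   15.1 183.2] phi 89.96 tilt 0.12 j [-8.0, 11.0, -13.0, 67.0, 0.0, -8.0] w 51.5
shift [0.0331, 0.0349, -0.2721] rot -0.3671
```

View pics/top_w0.png

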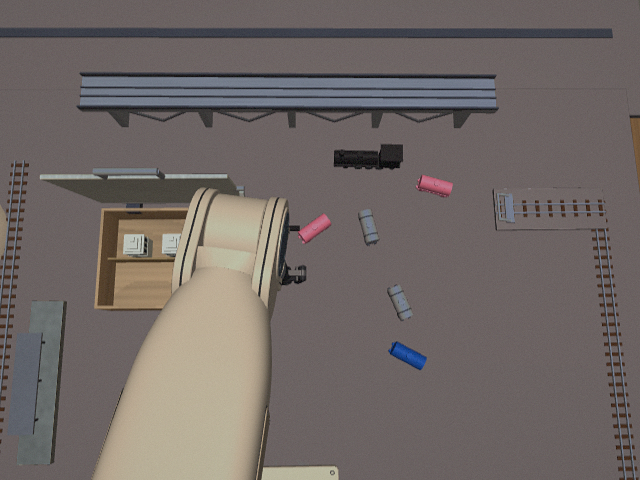

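```bash
python3 -m crank '[0,0.0043,-0.03,0,0,0,-0.2,0.01,0.0043,-0.0346,0,0,0,-0.2,0.01,0.0043,-0.0346,0,0,0,-0.2,0.01,0.0043,-0.0346,0,0,0,-0.2,0.01,0.0043,-0.0346,0,0,0,-0.2,0.01,0.0043,-0.0346,0,0,0,-0.2,0.01,0.0043,-0.0346,0,0,0,-0.2,0.01,0.0043,-0.0346,0,0,0,-0.2,0,0,0,-0.092,0,0,-0.2,0,0,0,-0.092,0,0,-0.2,0,0,0,-0.092,0,0,-0.2,0,0,0,-0.092,0,0,-0.2,0,0,0,0,0,0,-0.2,0,0,0,0,0,0,-0.2]'
python3 - <<'E'
from h import *
o=objs("wb1")
p=o["side"][0][150:320,300:490]; p=cv2.resize(p,None,fx=3,fy=3); cv2.imwrite("pics/wb1c.png",p)
P=seg(None,o["side"][2],(457,-257),75,15,60); print(rect(P))
go(457,-257.4,18,111)
E
```

```text
t: 41.47
tool_pos: [458.1, -256.6, 112.9]
ee_rot: [[0.002, -0.934, -0.358], [0.0, -0.358, 0.934], [-1.0, -0.002, -0.001]]
ft_force: [0.4, 0.9, -1.0]
width: 51.4
[455.7, -253.2, 75.4, 35.0, 14.2]
T [ 458.  -256.9  112.9] phi 110.96 tilt 0.1 j [-38.0, 16.0, -16.0, 58.0, 0.0, -59.0] w 51.4
shift [0.0949, 0.0013, -0.0001] rot -0.0007
```

View pics/wb1c.png

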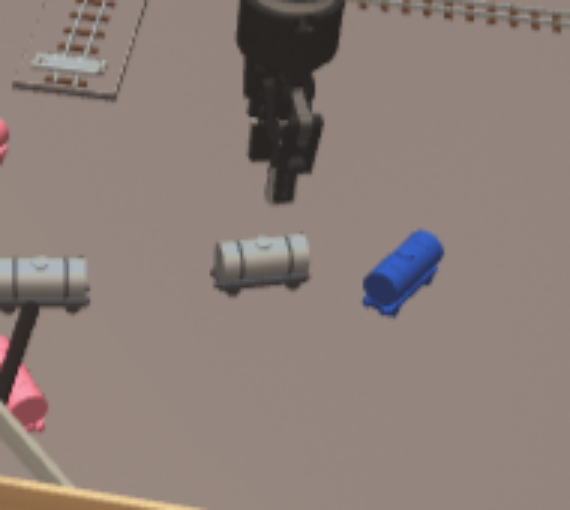

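```bash
python3 -m crank '[0.015,0.001,0,0,0,0,-0.2,0.025,0,0,0,0,0,-0.2,0.025,0,0,0,0,0,-0.2,0.02,0,0,0,0,0,-0.2,0.01,0,0,0,0,0,-0.2,0,0,0,0,0,0,-0.2,0,0,0,0,0,0,-0.2]'; python3 -m crank '[0,0,0,0,0,0,1,0,0,0,0,0,0,1,0,0,0,0,0,0,1,0,0,0,0,0,0,1,0,0,0,0,0,0,1]'
```

```text
t: 42.15
tool_pos: [457.0, -257.8, 18.0]
ee_rot: [[0.001, -0.933, -0.359], [0.0, -0.359, 0.933], [-1.0, -0.001, -0.0]]
ft_force: [1.2, 0.1, 0.5]
width: 51.1
t: 42.57
tool_pos: [457.6, -258.4, 19.3]
ee_rot: [[0.004, -0.933, -0.359], [-0.002, -0.359, 0.933], [-1.0, -0.003, -0.003]]
ft_force: [-1.0, 1.1, 7.0]
width: 30.4
```

Gripped (30 mm). I lift it and turn back to 90°.

```bash
python3 -m crank '[-0.01,0,0,0,0,0,1,-0.02,0,0,0,0,0,1,-0.03,0,0,0,0,0,1,-0.03,0,0,0,0,0,1,-0.03,0,0,0.092,0,0,1,-0.03,0,0,0.092,0,0,1,0,0,0,0.092,0,0,1,0,0,0,0.092,0,0,1,0,0,0,0,0,0,1,0,0,0,0,0,0,1]'
python3 - <<'E'
from h import *
o=objs("wb2")
p=o["side"][0][150:320,300:490]; p=cv2.resize(p,None,fx=3,fy=3); cv2.imwrite("pics/wb2c.png",p)
go(504,290,168,90)
T=np.array(robot.read_state()['tool_pos'])
P=seg(None,o["side"][2],T[:2],60,T[2]-22,T[2]+5); print(rect(P),P.min(0),P.max(0))
E
```

```text
t: 43.4
tool_pos: [456.4, -257.7, 168.4]
ee_rot: [[0.002, -1.0, -0.002], [-0.0, -0.002, 1.0], [-1.0, -0.002, -0.0]]
ft_force: [-0.4, -0.2, -2.0]
width: 30.6
T [ 456.4 -257.7  167.8] phi 90.12 tilt 0.08 j [-39.0, 14.0, -10.0, 65.0, 0.0, -39.0] w 30.1
shift [0.0, -0.0488, 0.5476] rot 0.0021
[455.6, -247.5, 79.5, 36.7, 1.0] [ 416.12187804 -266.5042446   149.46522724] [ 495.39288749 -229.04489467  172.75675072]
```

View pics/wb2c.png

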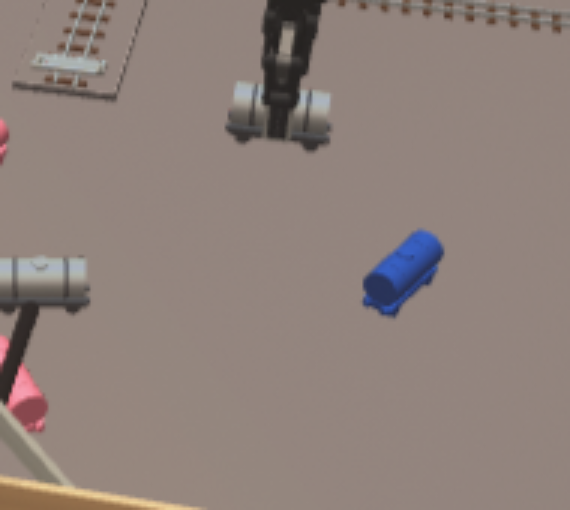

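The wagon is level and centred in the jaws (camera centre 455.7, TCP 456.4). Now to the front compartment.

```bash
python3 -m crank '[0,-0.003,0.017,0.002,0,0,1,0,-0.003,0.034,0,0,0,1,0,-0.003,0.034,0,0,0,1,0,-0.003,0.034,0,0,0,1,0,-0.003,0.034,0,0,0,1,0,-0.003,0.034,0,0,0,1,0,-0.003,0.034,0,0,0,1,0,-0.003,0.034,0,0,0,1,0,-0.003,0.034,0,0,0,1,0,-0.003,0.034,0,0,0,1,0,-0.003,0.034,0,0,0,1,0,-0.003,0.034,0,0,0,1,0,-0.003,0.034,0,0,0,1,0,-0.003,0.034,0,0,0,1,0,-0.003,0.034,0,0,0,1,0,-0.003,0.034,0,0,0,1,0,0,0.017,0,0,0,1,0,0,0,0,0,0,1,0,0,0,0,0,0,1]'
python3 - <<'E'
from h import *
go(504.5,285,40,90)
E
```

```text
t: 45.08
tool_pos: [505.4, 286.7, 167.2]
ee_rot: [[0.0, -1.0, -0.001], [-0.001, -0.001, 1.0], [-1.0, -0.0, -0.001]]
ft_force: [-1.0, -1.3, -2.5]
width: 30.3
T [505.4 286.7 167.2] phi 90.06 tilt 0.04 j [21.0, 19.0, -3.0, 68.0, -0.0, 21.0] w 30.3
shift [0.1272, 0.001, -0.0016] rot 0.001
```

```bash
python3 -m crank '[0.012,0.001,0,0,0,0,1,0.025,0,0,0,0,0,1,0.025,0,0,0,0,0,1,0.02,0,0,0,0,0,1,0,0,0,0,0,0,1,0,0,0,0,0,0,1]'
python3 - <<'E'
from h import *
o=objs("wb3")
p=o["side"][0][200:480,160:440]; p=cv2.resize(p,None,fx=2.1,fy=2.1); cv2.imwrite("pics/wb3c.png",p)
go(504.5,285,26,90)
E
```

```text
t: 45.58
tool_pos: [504.7, 284.7, 85.5]
ee_rot: [[-0.0, -1.0, 0.003], [-0.001, 0.003, 1.0], [-1.0, 0.0, -0.001]]
ft_force: [-0.1, 0.3, -0.7]
width: 30.2
T [505.9 285.6  87.3] phi 89.83 tilt 0.18 j [21.0, 22.0, -10.0, 57.0, -0.0, 21.0] w 29.9
shift [0.0613, 0.0016, -0.0006] rot -0.003
```

View pics/wb3c.png

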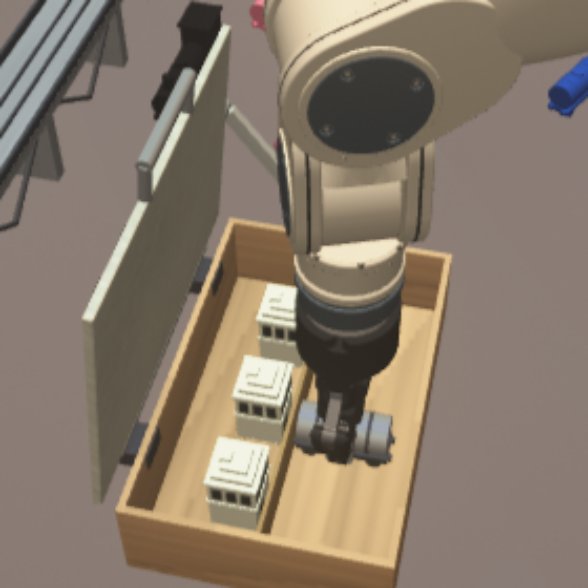

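```bash
python3 -m crank '[0.015,0.001,0,-0.002,0,0,1,0.02,0,0,0,0,0,1,0.015,0,0,0,0,0,1,0.007,0,0,0,0,0,1,0,0,0,0,0,0,1,0,0,0,0,0,0,1]'; python3 -m crank '[0.002,0,0,0,0,0,1,0.001,0,0,0,0,0,1,0,0,0,0,0,0,1,0,0,0,0,0,0,1]'
```

```text
t: 46.18
tool_pos: [504.7, 286.1, 29.9]
ee_rot: [[0.003, -1.0, 0.001], [0.0, 0.001, 1.0], [-1.0, -0.003, 0.0]]
ft_force: [0.4, -0.6, -0.8]
width: 30.5
t: 46.52
tool_pos: [504.4, 286.1, 26.3]
ee_rot: [[0.002, -1.0, 0.001], [0.0, 0.001, 1.0], [-1.0, -0.002, 0.0]]
ft_force: [-0.2, -0.5, -2.2]
width: 29.7
```

```bash
python3 -m crank '[0.001,0,0,0,0,0,1,0.001,0,0,0,0,0,1,0,0,0,0,0,0,1,0,0,0,0,0,0,1]'
```

```text
t: 46.85
tool_pos: [504.5, 286.2, 25.3]
ee_rot: [[0.003, -1.0, 0.0], [0.001, 0.0, 1.0], [-1.0, -0.003, 0.001]]
ft_force: [-4.2, -0.4, 12.5]
width: 30.3
```

```bash
python3 -m crank '[0,0,0,0,0,0,0,0,0,0,0,0,0,0,0,0,0,0,0,0,0,-0.01,0,0,0,0,0,0,-0.02,0,0,0,0,0,0,-0.03,0,0,0,0,0,0,-0.03,0,0,0,0,0,0,-0.03,0,0,0,0,0,0,-0.03,0,-0.02,0,0,0,-0.2,0,0,-0.03,0,0,0,-0.2,0,0,-0.03,0,0,0,-0.2,0,0,-0.03,0,0,0,-0.2,0,0,-0.03,0,0,0,-0.2,0,0,-0.03,0,0,0,-0.2,0,0,-0.03,0,0,0,-0.2,0,0,-0.03,0,0,0,-0.2,0,0,-0.03,0,0,0,-0.2]'
python3 - <<'E'
from h import *
o=objs("wb4")
p=o["side"][0][160:480,160:460]; p=cv2.resize(p,None,fx=1.85,fy=1.85); cv2.imwrite("pics/wb4c.png",p)
for n in o:
    P=seg(None,o[n][2],(504,286),48,15,75); print(n,len(P),rect(P) if len(P)>5 else 0,np.percentile(P[:,2],95).round(1) if len(P) else 0)
    for c in((628,-191),):
        P=seg(None,o[n][2],c,75,15,60); print(n,len(P),rect(P) if len(P)>5 else 0)
go(628,-191,150,103)
E
```

```text
t: 48.27
tool_pos: [503.5, 24.6, 174.6]
ee_rot: [[0.002, -1.0, 0.0], [-0.0, 0.0, 1.0], [-1.0, -0.002, -0.0]]
ft_force: [0.2, 0.6, 0.6]
width: 51.0
top 539 [503.9, 285.6, 77.6, 32.7, 0.4] 52.4
top 468 [629.5, -192.1, 72.8, 32.0, 12.8]
side 966 [504.1, 286.7, 32.7, 79.6, 88.4] 51.6
side 397 [629.2, -187.8, 75.1, 26.8, 14.1]
T [503.9  22.7 174.5] phi 89.75 tilt 0.14 j [-7.0, 12.0, -12.0, 66.0, -0.0, -7.0] w 51.0
shift [0.025, -0.125, -0.2131] rot -0.2313
```

View pics/wb4c.png

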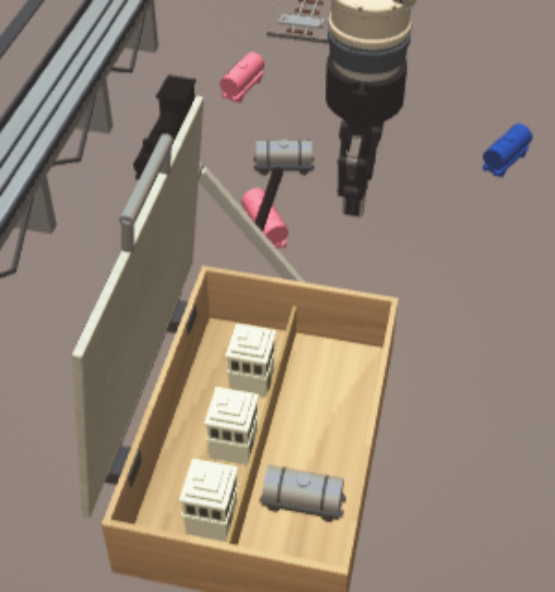

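```bash
python3 -m crank '[0,0,-0.02,0,0,0,-0.2,0,0,-0.036,0,0,0,-0.2,0,0,-0.036,0,0,0,-0.2,0,0,-0.036,0,0,0,-0.2,0,0,-0.036,0,0,0,-0.2,0,-0.005,-0.036,0,0,0,-0.2,0,-0.024,-0.014,0,0,0,-0.2,0,-0.024,0,0,0,0,-0.2,0,-0.024,0,0,0,0,-0.2,0,-0.024,0,0,0,0,-0.2,0.02,-0.024,0,-0.08,0,0,-0.2,0.025,0,0,-0.08,0,0,-0.2,0.02,0,0,-0.07,0,0,-0.2,0,0,0,0,0,0,-0.2,0,0,0,0,0,0,-0.2]'
python3 - <<'E'
from h import *
o=objs("wa1")
p=o["side"][0][130:300,220:410]; p=cv2.resize(p,None,fx=3,fy=3); cv2.imwrite("pics/wa1c.png",p)
for n in o:
        P=seg(None,o[n][2],(628,-191),75,15,60); print(n,len(P),rect(P) if len(P)>5 else 0)
go(629,-192,18,103)
E
```

```text
t: 49.62
tool_pos: [628.4, -187.3, 108.8]
ee_rot: [[-0.0, -0.974, -0.226], [0.001, -0.226, 0.974], [-1.0, 0.0, 0.001]]
ft_force: [0.5, 0.7, 0.6]
width: 51.9
top 0 0
side 398 [627.4, -186.7, 78.2, 29.3, 12.7]
T [ 629.3 -188.   110.8] phi 103.03 tilt 0.2 j [-24.0, 28.0, 3.0, 65.0, 0.0, -37.0] w 51.3
shift [0.0928, 0.0015, -0.0037] rot 0.0005
```

View pics/wa1c.png

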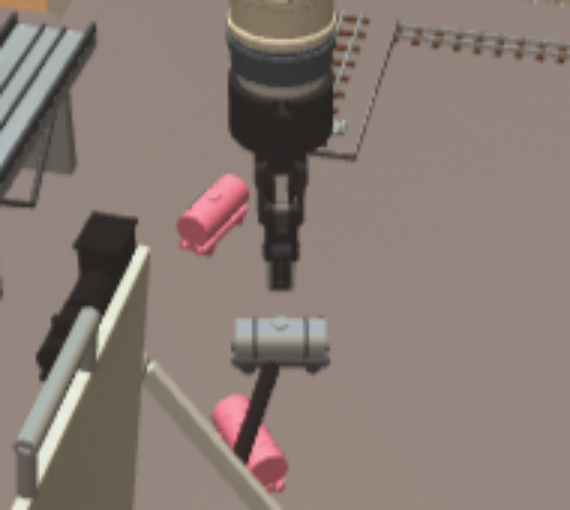

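```bash
python3 -m crank '[0.015,0.001,-0.003,0,0,0,-0.2,0.025,0,0,0,0,0,-0.2,0.025,0,0,0,0,0,-0.2,0.018,0,0,0,0,0,-0.2,0.009,0,0,0,0,0,-0.2,0,0,0,0,0,0,-0.2,0,0,0,0,0,0,-0.2]'; python3 -m crank '[0,0,0,0,0,0,1,0,0,0,0,0,0,1,0,0,0,0,0,0,1,0,0,0,0,0,0,1,0,0,0,0,0,0,1]'
```

```text
t: 50.3
tool_pos: [629.3, -191.5, 18.5]
ee_rot: [[0.003, -0.974, -0.227], [-0.001, -0.227, 0.974], [-1.0, -0.003, -0.001]]
ft_force: [-0.2, 0.3, -0.1]
width: 51.4
t: 50.72
tool_pos: [629.7, -191.6, 19.3]
ee_rot: [[0.005, -0.974, -0.227], [-0.001, -0.227, 0.974], [-1.0, -0.004, -0.002]]
ft_force: [-0.1, 1.0, 6.1]
width: 30.7
```

```bash
python3 -m crank '[-0.01,0,0,0,0,0,1,-0.02,0,0,0,0,0,1,-0.03,0,0,0,0,0,1,-0.03,0,0,0,0,0,1,-0.03,0,0,0.076,0,0,1,-0.03,0,0,0.076,0,0,1,0,0,0,0.076,0,0,1,0,0.01,0,0,0,0,1,0,0.024,0,0,0,0,1,0,0.03,0,0,0,0,1,0,0.03,0,0,0,0,1,0,0.024,0,0,0,0,1,0,0.01,0,0,0,0,1,0,0,0,0,0,0,1,0,0,0,0,0,0,1]'
python3 - <<'E'
from h import *
o=objs("wa2")
T=np.array(robot.read_state()['tool_pos'])
P=seg(None,o["side"][2],T[:2],60,T[2]-22,T[2]+5); print(rect(P),P.min(0),P.max(0))
go(504.5,185,168,90)
E
```

```text
t: 51.97
tool_pos: [501.0, -191.7, 168.0]
ee_rot: [[0.004, -1.0, -0.001], [-0.001, -0.001, 1.0], [-1.0, -0.004, -0.001]]
ft_force: [-0.2, -0.2, -0.6]
width: 30.2
[500.4, -184.2, 80.0, 42.3, 3.7] [ 461.16431782 -207.70103363  148.10997683] [ 541.09172185 -163.03394577  172.03586684]
T [ 501.6 -191.7  167.3] phi 90.09 tilt 0.16 j [-30.0, 15.0, -9.0, 66.0, 0.0, -30.0] w 30.7
shift [-0.0009, -0.0035, 0.3767] rot 0.0015
```

View pics/side_wa2.png

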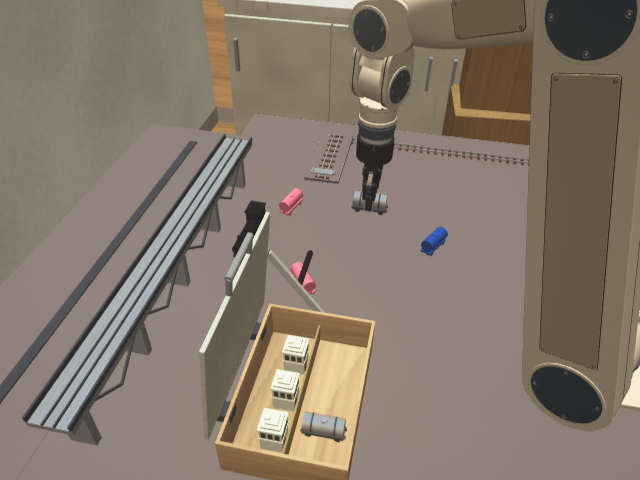

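The second wagon is held level at (370,201). The lid is propped, with three cabins and one wagon in place. I carry it to y 185 in the front bay.

```bash
python3 -m crank '[0,-0.0003,0.016,0.0015,0,0,1,0,-0.0003,0.0314,0,0,0,1,0,-0.0003,0.0314,0,0,0,1,0,-0.0003,0.0314,0,0,0,1,0,-0.0003,0.0314,0,0,0,1,0,-0.0003,0.0314,0,0,0,1,0,-0.0003,0.0314,0,0,0,1,0,-0.0003,0.0314,0,0,0,1,0,-0.0003,0.0314,0,0,0,1,0,-0.0003,0.0314,0,0,0,1,0,-0.0003,0.0314,0,0,0,1,0,0,0.0314,0,0,0,1,0,0,0.016,0,0,0,1,0.012,0,0,0,0,0,1,0.025,0,0,0,0,0,1,0.025,0,0,0,0,0,1,0.02,0,0,0,0,0,1,0,0,0,0,0,0,1,0,0,0,0,0,0,1]'
python3 - <<'E'
from h import *
o=objs("wa3")
p=o["side"][0][200:480,160:440]; p=cv2.resize(p,None,fx=2.1,fy=2.1); cv2.imwrite("pics/wa3c.png",p)
go(504.5,185,29,90)
E
```

```text
t: 53.65
tool_pos: [503.9, 186.5, 84.1]
ee_rot: [[-0.001, -1.0, -0.0], [-0.0, -0.0, 1.0], [-1.0, 0.001, -0.0]]
ft_force: [-0.3, -0.1, -0.5]
width: 30.4
T [504.9 186.5  85.9] phi 90.01 tilt 0.18 j [11.0, 19.0, -17.0, 54.0, -0.0, 11.0] w 30.2
shift [0.0569, 0.0006, -0.0015] rot 0.0002
```

View pics/wa3c.png

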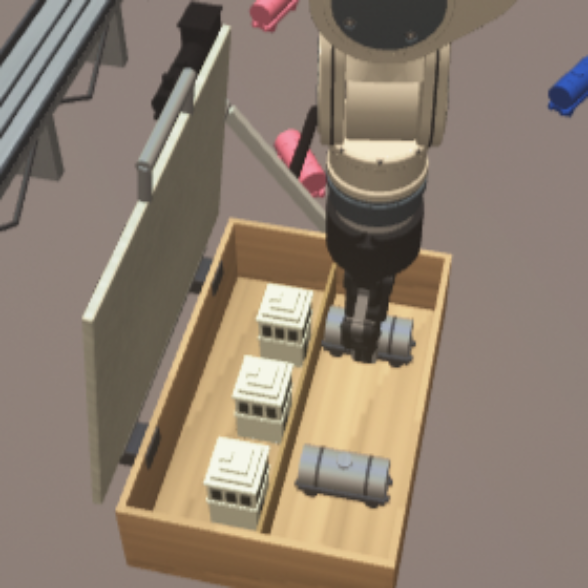

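```bash
python3 -m crank '[0.015,0,0,0,0,0,1,0.02,0,0,0,0,0,1,0.015,0,0,0,0,0,1,0.006,0,0,0,0,0,1,0,0,0,0,0,0,1,0.002,0,0,0,0,0,1,0.001,0,0,0,0,0,1,0,0,0,0,0,0,1,0,0,0,0,0,0,1]'; python3 -m crank '[0.001,0,0,0,0,0,1,0,0,0,0,0,0,1,0,0,0,0,0,0,1]'
```

```text
t: 54.5
tool_pos: [504.3, 186.1, 26.6]
ee_rot: [[0.003, -1.0, 0.0], [0.0, 0.0, 1.0], [-1.0, -0.003, 0.0]]
ft_force: [0.3, -0.3, -0.9]
width: 30.2
t: 54.75
tool_pos: [504.2, 186.1, 25.2]
ee_rot: [[0.002, -1.0, 0.0], [0.0, 0.0, 1.0], [-1.0, -0.002, 0.0]]
ft_force: [0.6, 0.3, 3.0]
width: 29.7
```

```bash
python3 -m crank '[0,0,0,0,0,0,0,0,0,0,0,0,0,0,0,0,0,0,0,0,0,-0.01,0,0,0,0,0,0,-0.02,0,0,0,0,0,0,-0.03,0,0,0,0,0,0,-0.03,0,0,0,0,0,0,-0.03,0,0,0,0,0,0,-0.03,0,-0.018,0,0,0,0,0,0,-0.03,0,0,0,0.5,0,0,-0.03,0,0,0,1,0,0,-0.035,0,0,0,1,0,0,-0.035,0,0,0,1,0,0,-0.035,0,0,0,1,0,0,-0.035,0,0,0,1,0,0,0,0,0,0,1,0,0,0,0,0,0,1]'
python3 - <<'E'
from h import *
o=objs("wa4")
p=o["side"][0][160:480,160:460]; p=cv2.resize(p,None,fx=1.85,fy=1.85); cv2.imwrite("pics/wa4c.png",p)
for n in o:
    for c in((504,286),(504,186)):
        P=seg(None,o[n][2],c,48,15,75); print(n,len(P),rect(P) if len(P)>5 else 0,np.percentile(P[:,2],95).round(1) if len(P) else 0)
    for c in((586,236),(586,154),(586,318)):
        P=seg(None,o[n][2],c,38,62,95); print(n,len(P),(rect(P),np.percentile(P[:,2],98).round(1)) if len(P)>5 else None)
    W=o[n][2]; P=W[np.nan_to_num((W[...,2]>105)&(W[...,2]<160)&(W[...,0]>580)&(W[...,0]<630)&(W[...,1]>-70)&(W[...,1]<45))>0]
    if len(P)>5: print("trip",len(P),rect(P),np.percentile(P[:,1],2),np.percentile(P[:,2],95))
go(565,-32,122,90)
E
```

```text
t: 56.17
tool_pos: [503.6, -33.7, 175.4]
ee_rot: [[0.002, -1.0, 0.004], [-0.0, 0.004, 1.0], [-1.0, -0.002, -0.0]]
ft_force: [-0.2, -0.4, -0.3]
width: 0.1
top 581 [503.9, 285.4, 78.5, 32.3, 0.3] 52.1
top 494 [512.7, 176.4, 74.4, 32.3, 3.8] 52.4
top 401 ([585.8, 236.6, 42.7, 44.5, 2.0], np.float64(80.9))
top 405 ([586.4, 154.3, 43.5, 42.5, 89.6], np.float64(81.9))
top 414 ([585.3, 318.4, 44.4, 43.0, 89.2], np.float64(80.5))
side 956 [504.6, 287.2, 79.9, 32.5, 1.5] 51.2
side 800 [513.1, 178.9, 78.9, 31.8, 5.2] 51.3
side 523 ([586.0, 235.8, 46.0, 43.9, 90.0], np.float64(80.5))
side 443 ([586.5, 154.7, 45.4, 43.6, 89.2], np.float64(80.7))
side 626 ([585.5, 317.6, 43.5, 45.9, 0.1], np.float64(80.8))
trip 170 [601.9, 2.2, 84.7, 12.2, 89.6] -38.25940636702968 142.58501121068787
T [503.5 -31.7 175.3] phi 89.97 tilt 0.11 j [-13.0, 12.0, -12.0, 66.0, 0.0, -13.0] w 0.1
shift [0.0534, -0.0614, -0.0003] rot -0.0006
```

View pics/wa4c.png

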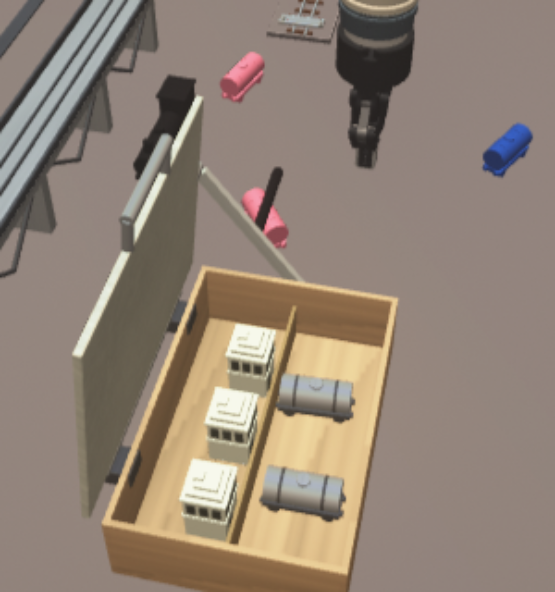

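All five pieces are in. The second wagon shifted about 1 cm to (513,177) after release but still stands on its wheels (top 51–52). Now I go to the trip bar.

```bash
python3 -m crank '[0.018,0,0,0,0,0,1,0.02,0,0,0,0,0,1,0.015,0,0,0,0,0,1,0,-0.015,0,0,0,0,1,0,-0.025,0,0,0,0,1,0,-0.021,0,0,0,0,1,0,0,0,0,0,0,1,0,0,0,0,0,0,1]'
python3 - <<'E'
from h import *
go(575,-32,122,90)
o=objs("trip1")
p=o["side"][0][200:340,220:400]; p=cv2.resize(p,None,fx=3.5,fy=3.5); cv2.imwrite("pics/trip1c.png",p)
E
```

```text
t: 56.93
tool_pos: [565.1, -30.5, 121.6]
ee_rot: [[0.001, -1.0, -0.002], [0.0, -0.002, 1.0], [-1.0, -0.001, 0.0]]
ft_force: [-0.4, 0.6, 0.5]
width: -0.4
T [565.1 -30.5 121.6] phi 90.13 tilt 0.06 j [-12.0, 20.0, -9.0, 61.0, 0.0, -12.0] w -0.4
shift [-0.0004, -0.0099, -0.0016] rot 0.0023
```

View pics/trip1c.png

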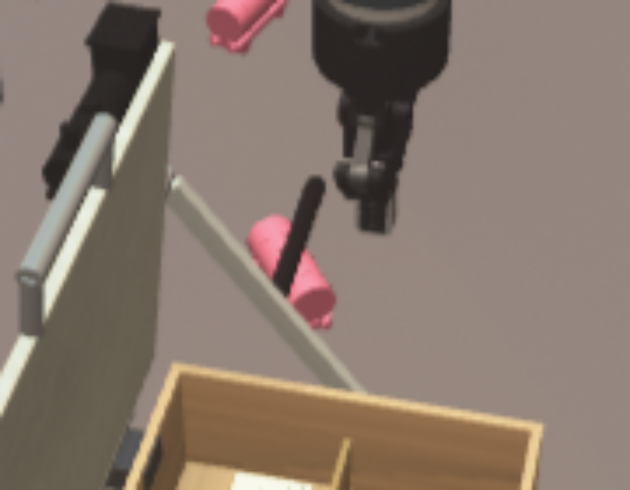

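The closed fingers sit at (377,200), in front of the bar's end at (315,190). I push slowly toward +x.

```bash
python3 -m crank '[0,-0.006,0,0,0,0,1,0,-0.006,0,0,0,0,1,0,-0.005,0,0,0,0,1,0,-0.005,0,0,0,0,1,0,-0.005,0,0,0,0,1,0,-0.004,0,0,0,0,1,0,0,0,0,0,0,1]'
```

```text
t: 57.62
tool_pos: [595.8, -32.0, 121.3]
ee_rot: [[-0.0, -1.0, 0.0], [0.0, 0.0, 1.0], [-1.0, 0.0, 0.0]]
ft_force: [-3.6, -0.3, -0.9]
width: 0.1
```

```bash
python3 -m crank '[0,-0.004,0,0,0,0,1,0,-0.004,0,0,0,0,1,0,-0.004,0,0,0,0,1,0,0,0,0,0,0,1,0,0,0,0,0,0,1,0,0,0,0,0,0,1,0,0,0,0,0,0,1]'
python3 - <<'E'
from h import *
go(575,-32,122,90)
o=objs("trip2")
p=o["side"][0][160:440,180:400]; p=cv2.resize(p,None,fx=2.1,fy=2.1); cv2.imwrite("pics/trip2c.png",p)
E
```

```text
t: 58.2
tool_pos: [605.9, -31.8, 120.9]
ee_rot: [[-0.003, -1.0, 0.0], [0.001, 0.0, 1.0], [-1.0, 0.003, 0.001]]
ft_force: [-8.5, -0.9, -4.8]
width: -0.2
T [605.9 -31.8 120.9] phi 89.99 tilt 0.16 j [-11.0, 24.0, -3.0, 63.0, 0.0, -11.0] w -0.2
shift [-0.001, 0.0309, -0.0002] rot -0.0002
```

View pics/trip2c.png

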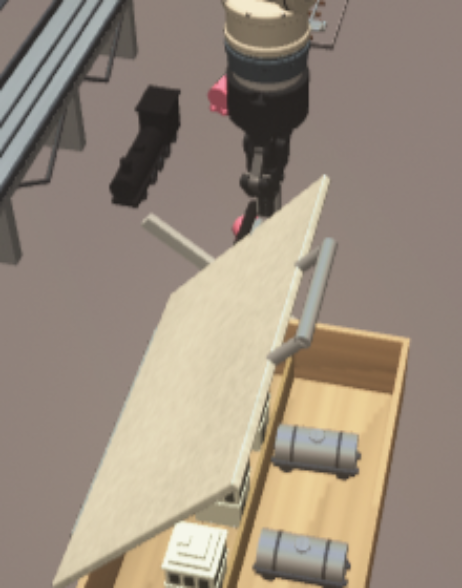

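The lid is sinking in front of the stay. I hold still until it is down.

```bash
for i in 1 2 3; do python3 -m crank '[0,0,0,0,0,0,1,0,0,0,0,0,0,1,0,0,0,0,0,0,1,0,0,0,0,0,0,1,0,0,0,0,0,0,1,0,0,0,0,0,0,1,0,0,0,0,0,0,1,0,0,0,0,0,0,1,0,0,0,0,0,0,1,0,0,0,0,0,0,1,0,0,0,0,0,0,1,0,0,0,0,0,0,1,0,0,0,0,0,0,1,0,0,0,0,0,0,1,0,0,0,0,0,0,1,0,0,0,0,0,0,1,0,0,0,0,0,0,1,0,0,0,0,0,0,1,0,0,0,0,0,0,1,0,0,0,0,0,0,1]' | grep -E "t:|force"; done
python3 - <<'E'
from h import *
o=objs("shut1")
for n in o:
    W=o[n][2]
    for x0 in(440,520,600,640):
        q=W[np.nan_to_num((abs(W[...,0]-x0-10)<10)&(W[...,1]>110)&(W[...,1]<350)&(W[...,2]>40)&(W[...,2]<400))>0]
        if len(q): print(n,x0,np.median(q[:,2]).round(1))
E
```

```text
t: 59.97
ee_rot: [[-0.003, -1.0, 0.0], [0.001, 0.0, 1.0], [-1.0, 0.003, 0.001]]
ft_force: [-7.4, 0.1, -4.4]
t: 61.63
ee_rot: [[-0.003, -1.0, 0.0], [0.001, 0.0, 1.0], [-1.0, 0.003, 0.001]]
ft_force: [-7.9, -0.3, -3.4]
t: 63.3
ee_rot: [[-0.003, -1.0, 0.0], [0.001, 0.0, 1.0], [-1.0, 0.003, 0.001]]
ft_force: [-7.7, 0.5, -4.4]
top 440 92.7
top 520 92.5
top 600 92.4
top 640 92.5
side 440 92.2
side 520 92.4
side 600 92.3
side 640 92.4
```

View pics/side_shut1.png

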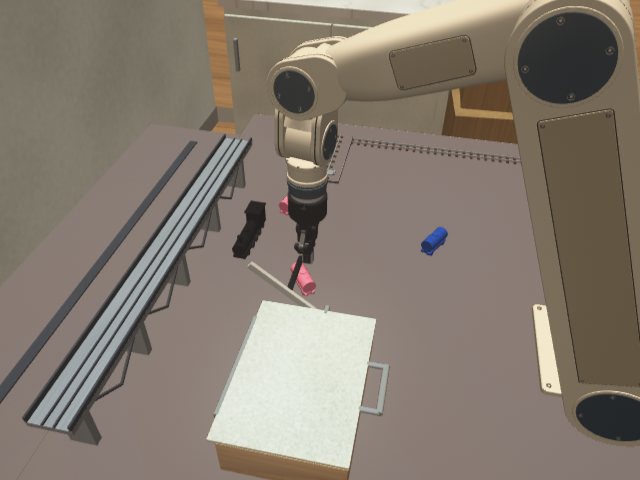

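The lid is flat at z 92.4 from hinge to front edge, the same as at the start, so it is shut. I back off from the trip bar and lift away.

```bash
python3 -m crank '[0,0.006,0,0,0,0,1,0,0.008,0,0,0,0,1,0,0.01,0,0,0,0,1,0,0.015,0,0,0,0,1,0,0.02,0,0,0,0,1,-0.02,0.02,-0.01,0,0,0,1,-0.03,0,-0.02,0,0,0,1,-0.03,0,-0.03,0,0,0,1,-0.02,0,-0.03,0,0,0,1,0,0,-0.03,0,0,0,1,0,0,0,0,0,0,1,0,0,0,0,0,0,1,0,0,0,0,0,0,1]'
python3 - <<'E'
from h import *
o=objs("end")
for n in o:
    W=o[n][2]
    for x0 in(440,520,600,640):
        q=W[np.nan_to_num((abs(W[...,0]-x0-10)<10)&(W[...,1]>110)&(W[...,1]<350)&(W[...,2]>40)&(W[...,2]<400))>0]
        if len(q): print(n,x0,np.median(q[:,2]).round(1))
    for c in((784,-215),(719,-347),(619,-70),(342,-268)):
        P=seg(None,W,c,90,15,100); 
        print(n,c,len(P),P.mean(0).round(0) if len(P) else 0)
print(robot.read_state()['ft_force'])
E
```

```text
t: 64.48
tool_pos: [528.3, -151.3, 221.5]
ee_rot: [[0.002, -1.0, 0.001], [0.0, 0.001, 1.0], [-1.0, -0.002, 0.0]]
ft_force: [0.1, 0.2, -0.1]
width: 0.0
top 440 92.4
top 520 92.5
top 600 92.4
top 640 92.5
top (784, -215) 335 [ 788. -154.   47.]
top (719, -347) 0 0
top (619, -70) 463 [624. -70.  40.]
top (342, -268) 292 [ 334. -284.   41.]
side 440 92.2
side 520 92.4
side 600 92.4
side 640 92.3
side (784, -215) 834 [ 785. -203.   50.]
side (719, -347) 317 [ 722. -341.   35.]
side (619, -70) 308 [623. -62.  37.]
side (342, -268) 370 [ 342. -261.   36.]
[-0.40721124  0.61153312 -0.46499953]
```

View pics/top_end.png

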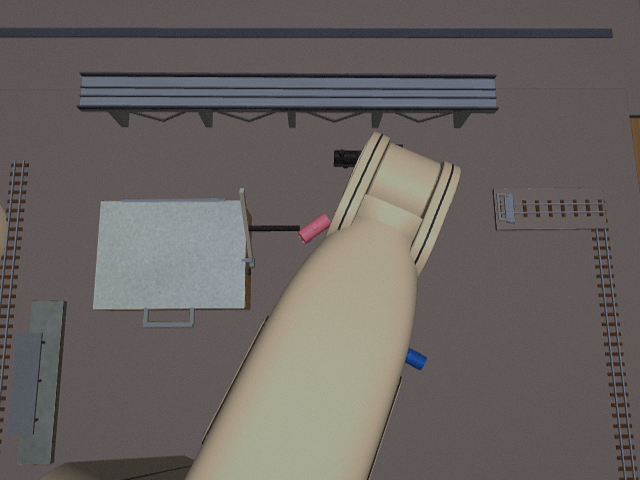

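The top view shows the lid flat shut (100–245, 200–308) and the stay back forward. The pink, blue and engine pieces are where they were, and the robot is clear. I hand in the job.

```bash
python3 -c "
from bench import robot
print(robot.finish_job())"
```

```text
the job is handed in; nothing more can be done
None
```

The job is done and handed in after about 64 s. I propped the lid on its stay, stood all three cabins upright in the back compartment, then set both silver wagons on their wheels in the front one. Last, I tripped the stay and the lid sank shut.

- **Lid:** on the last check both cameras read its top at z 92.2–92.5 mm from hinge to front edge, the same as at the start.
- **Contents, checked just before tripping:** the cabins stood upright with tops at about 80.5–82 mm. The wagons stood on their wheels with tops at about 51–52 mm.
- **Robot and other pieces:** the arm is clear with about zero force on the wrist. The engine, the pink wagons and the blue wagon showed no visible movement, but the arm hid part of the top view at the end.

Some things did not go to plan:
- **Slip while opening:** the lid handle slipped about 4 mm in the fingers part-way up, with about 27 N on the wrist. I eased off and went on.
- **Shifted wagon:** the second wagon lay about 1 cm from where I released it, at (513, 177) mm. It was still inside the front compartment, with one end close to the cross wall. I left it there.
- **Cross-camera difference:** the two cameras disagreed by 3–5 mm on that wagon's y position before I picked it up.

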